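Set up the inspection magnifier over a dish of tablets

TASK

Lift the folded-down magnifier by the tab on its frame, keeping your fingers off the glass, until it stands at 45 degrees above its base and stays there by itself. Then put the steel dish of tablets under it, level all the way, centred on the black mat and lying the same way as the mat. Leave everything else on the bench where it is.

Things in the scene. Friction and masses are not known exactly. Their poses are not given: they have to be found in the camera images.
- magnifier: Bench magnifier, heavy grey base, does not slip: plate 155 mm deep (x -55 to 100 mm), 190 wide, top at z = 22 mm. Origin on the bench midway across; x points from the front edge (it faces the robot's right) to the rear, where the hinge is; y along the hinge. Rubber bumpers (12 mm across, top z = 37) at x = -46, y = +-73; white lamp bar (x 78 to 94, top z = 34) across the rear.
- hinge (a point): Middle of the hinge axis of the lens frame: 85 mm behind the magnifier's origin, 42 mm above the bench; its axes are the base's, the hinge axis is y.
- lens_frame (a joint): Angle of the lens frame, rad: 0 = folded level over the base, pi/2 = upright, growing as its front edge rises; starts nearly flat (0 to 0.2). The hinge is stiff (about 0.8 N m, 5 to 7 N at the tab) and stays where left. Black frame 160 mm wide, 10 thick, reaching 155 mm from the hinge axis, which lies in its mid-plane.
- tab (a point): Centre of the ribbed pull tab, mid-way along the frame's front edge, 177 mm from the hinge axis in the frame's mid-plane. The tab is 24 mm wide (along the hinge), 10 thick and stands 40 mm out from the frame (22 of it behind this point); only bench lies below. It can be pinched across its width. Axes: x to the hinge, y along the hinge, turning with the frame.
- lens (a point): Centre of the lens glass, 109 x 130 x 5 mm, in the frame's mid-plane, 85.5 mm from the hinge axis; not to be touched with the fingers.
- mat (a point): Centre of the top of the black rubber mat on the base, 23 mm above the bench and 77 mm in front of the hinge axis; the mat is 120 mm long (x, front to rear) and 80 mm wide (y); axes as the base's.
- dish_mid (a point): Centre (half-way up) of the loose steel dish, a plain rectangular open dish 90 mm long (its x) by 50 mm wide (its y) by 24 mm high, about 140 g, walls 3 mm, with three white tablets in a grey insert. Both ends are alike. It can be gripped across its width near one end.
- counter_tray: Bystander: three-sided steel tablet counting tray, side 95 mm, 14 mm high. Origin at the centre of its underside.
- carton: Bystander: pale carton with a blue band, 95 x 55 x 28 mm. Origin at the centre of its underside.
- tablet_bottle: Bystander: white tablet bottle, 52 mm across, 85 mm high. Origin at the centre of its underside.
Not all that is in view belongs to the job. Leave any orange or yellow look-alike of the part that bears dish_mid alone.

How it is judged:
By the outcome, as a careful person would: the job done as asked, in the order asked, and still so for the second after the job is handed in, with the robot touching nothing.
It also fails if it takes over 58 s, if anything falls off the work surface, if the arm or the gripper's body presses on something with over 40 N, if the wrist force passes 120 N, or if a joint passes its speed limit or range.

ROBOT

A 7-joint arm with a two-finger parallel gripper is mounted at the origin on the work surface. World frame = base frame: x ahead of the robot, y to its left, z up, the work surface at z = 0. Lengths are in m, angles in rad, forces in N, time in s.
With the tool pointing down it reaches from about 0.4 to 0.85 m from the base axis. Payload 10.4 kg.
Tool frame: the origin (TCP) lies at the very end of the fingers, on their centre line; the grasp point (between the pads) lies 19 mm behind it; x points along the fingers, z is the direction in which the jaws open and shut, and the axes are right-handed (so a half turn about x gives the same grasp; the last joint's range is limited). The gripper opens to 85 mm and grips with 20 to 120 N. Pads are 22 mm wide; open, the fingers measure 114 mm over their backs; the gripper's body (76 mm by 85 mm) begins 54 mm behind the grasp point. The pads swing forward as they close: fully open they stand 13 mm farther back than shut.
Start: joints at [1.133, 0.332, -0.065, 1.46, 0.022, 1.35, -0.088], TCP at [0.252, -0.572, 0.231] pointing down, gripper open.
Joint ranges: [-2.6, 2.6], [-0.5, 2.12], [-1.47, 1.34], [0.16, 2.42], [-1.27, 4.41], [0.06, 2.06], [-2.6, 2.6]. Speed limits (rad/s): [2.22, 2.22, 2.79, 2.79, 3.14, 3.14, 3.14].

INTERFACE

Orientations are given as a unit quaternion [x, y, z, w].
In Python, from workcell import readout, camera, manip gives the robot as it stands.
- The arm moves only by the shell command python3 -m inch 'ROWS' [FORCE]. ROWS is JSON, a list of rows, each a list of 3 entries, a list of its own where there are three numbers: the turn, a rotation vector about the tool's x, y, z in degrees, then the shift along the tool's x, y, z in mm, then the closure, from 0 (fully open) to 1 (shut). In form: [[[wx, wy, wz], [dx, dy, dz], hand], ...]. A call has 1 to 10 rows; each row is the pose to reach, as a shift and turn from the pose measured when the call began, along the tool's axes at that moment; what a row does not reach only later rows make up. A row lasts 1/8 s, in which the tool goes at most 62.5 mm and 10.7 degrees, less where a joint would pass 70% of its speed; a pose out of reach is approached as far as the arm can. A call with a gripper value outside its range is refused whole. The fingers move at their own pace and stop on an object; FORCE is the grip in N (left out, the last holds). Time passes only in rows, so rows that repeat a pose let the fingers close. It gives the time, the measured TCP pose, the force and the opening at its end, in the units of the state.
- readout.get_obs(): the state, without advancing time (a new reading comes with each control period).
- camera(name): name is "scene" or "top"; returns a dict with "pixels" (384x512x3 uint8, red, green, blue), "range_z" (384x512 float32, m along the optical axis (not along the pixel's ray), 0 where there is no reading), "intrinsics" (3x3 intrinsics, pixels), "dist" ([k1, k2, p1, p2, k3] as OpenCV has them; the pictures are not rectified), "extrinsics" (4x4, takes a point from world to camera coordinates). Camera axes: x right, y down, z forward; pixel columns grow to the right and rows downward; lengths in m; the calibration is good to about 2 mm. A picture is of the moment at which its call begins.
- manip.hand_in(): hands the job in, once; it reports no verdict.
The state is a dict: "clock": time; "joint_pos": joint angles; "joint_velocities": joint speeds; "tau": joint torques, N m; "position": TCP position; "ee_rot": TCP orientation; "ft_force": force on the tool from outside, world axes, zero at the start; "torque": the same for the moment, N m; "grip_width": opening from 0.0 (shut) to 1.0 (fully open).
Only numpy, scipy, OpenCV 4.12 (cv2) and the standard library are available. Lean on these libraries where they do the work, as an engineer would, in place of code of your own. Each camera call takes 0.05 s, during which the arm holds its last target.

## Working session

There is one attempt and no reset: what is moved stays moved. The work goes in short steps, Python scripts to look and compute and a shell command to move; the robot and the scene stay as the last step left them, time stands still between calls to the robot, and variables do not carry over. Pictures are saved under pics/ and viewed, and the job is handed in when it is done.

```bash
ls; mkdir -p pics; python3 - <<'E'
from workcell import readout, camera, manip
import cv2,pickle
o=readout.get_obs();print({k:(v if not hasattr(v,'round') else v) for k,v in o.items()})
d={}
for n in("scene","top"):
    c=camera(n);d[n]=c
    cv2.imwrite(f"pics/{n}0.png",cv2.cvtColor(c["pixels"],cv2.COLOR_RGB2BGR))
    print(n,c["intrinsics"],c["dist"],c["extrinsics"])
pickle.dump(d,open("c0.pkl","wb"))
E
```

```text
pics
{'clock': 0.0, 'joint_pos': array([ 1.13337631,  0.33287242, -0.06473948,  1.46096583,  0.02162892,
        1.34989875, -0.08848635]), 'joint_velocities': array([ 4.51684847e-04,  3.74244988e-04, -3.95423492e-05, -2.48131410e-04,
       -1.96402702e-03,  1.76765458e-03, -1.48520629e-03]), 'tau': array([-5.16801847e-04, -6.25446725e+01,  4.94005729e-02, -3.91599011e+01,
        1.62918161e-02,  9.88993765e-03, -3.88287469e-05]), 'position': array([ 0.25174217, -0.57163608,  0.230504  ]), 'ee_rot': array([ 0.38655167,  0.59270592, -0.38604287,  0.59181788]), 'ft_force': array([0.46085605, 0.47935457, 0.46023138]), 'torque': array([-0.02674477, -0.01013555,  0.02226566]), 'grip_width': 0.9980854341196718}
scene [[406.70833908   0.         253.72365168]
 [  0.         406.70833908 195.59655326]
 [  0.           0.           1.        ]] [0.02489576 0.         0.         0.         0.        ] [[ 0.56085762  0.82790628 -0.00314885 -0.31626242]
 [ 0.47858418 -0.32731135 -0.81475424 -0.18451798]
 [-0.67557081  0.45545413 -0.57979791  1.56781789]
 [ 0.          0.          0.          1.        ]]
top [[440.47401877   0.         250.8810162 ]
 [  0.         440.47401877 189.38057625]
 [  0.           0.           1.        ]] [0.028096 0.       0.       0.       0.      ] [[-0.01088496 -0.99970284 -0.02181165  0.04981341]
 [-0.98384161  0.01460558 -0.1784443   0.51263722]
 [ 0.17870985  0.01951685 -0.98370823  1.07700465]
 [ 0.          0.          0.          1.        ]]
```

View pics/scene0.png

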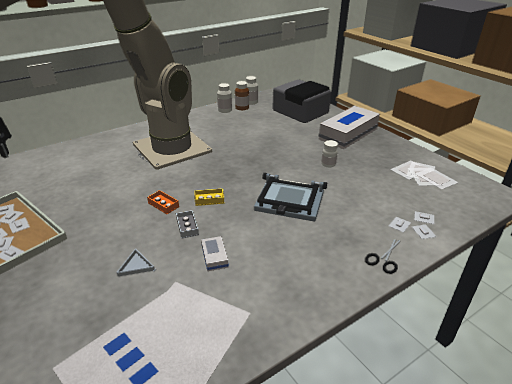

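View pics/top0.png

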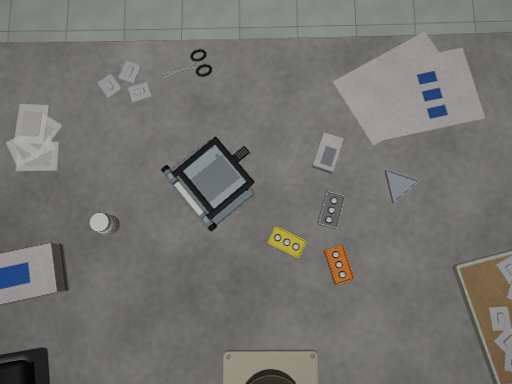

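The scene shows the magnifier at about (290,195) and the steel dish at (187,222). In the top view the tab is at (241,153), the hinge runs from (166,172) to (212,227), and the grey dish is at (331,210). The yellow and orange look-alikes are at (287,242) and (339,264). Next I measure these.

```bash
cat > h.py <<'E'
import numpy as np,cv2,pickle
from scipy.spatial.transform import Rotation as R
def world(c):
    K,D,T=c["intrinsics"],np.array(c["dist"],float),c["extrinsics"]
    h,w=c["range_z"].shape
    u,v=np.meshgrid(np.arange(w),np.arange(h))
    p=cv2.undistortPoints(np.stack([u,v],-1).reshape(-1,1,2).astype(np.float64),K,D).reshape(h,w,2)
    z=c["range_z"].astype(float)
    pc=np.dstack([p*z[...,None],z])
    W=(pc-T[:3,3])@T[:3,:3]
    W[z==0]=np.nan
    return W
def proj(c,P):
    T=c["extrinsics"]
    r=cv2.projectPoints(np.array(P,float).reshape(-1,3),cv2.Rodrigues(T[:3,:3])[0],T[:3,3],c["intrinsics"],np.array(c["dist"],float))[0]
    return r.reshape(-1,2)
def save(c,name,crop=None,s=1):
    im=cv2.cvtColor(c["pixels"],cv2.COLOR_RGB2BGR)
    if crop: x0,y0,x1,y1=crop; im=im[y0:y1,x0:x1]
    im=cv2.resize(im,None,fx=s,fy=s,interpolation=cv2.INTER_CUBIC); cv2.imwrite("pics/"+name,im)
E
python3 - <<'E'
from h import *
d=pickle.load(open("c0.pkl","rb"));c=d["top"];W=world(c)
np.set_printoptions(precision=4,suppress=True)
for n,(u,v) in dict(bench=(280,120),tab=(241,153),tabend=(246,149),glass=(214,178),lampL=(180,185),lampR=(205,215),cornerR=(212,228),cornerL=(167,171),frontL=(214,140),frontR=(252,183),base=(235,207)).items(): print(n,W[v,u])
# dish
reg=np.zeros(W.shape[:2],bool);reg[185:235,310:352]=1
m=reg&(W[...,2]>0.012)
P=W[m];print(m.sum(),np.percentile(P[:,2],[1,50,95,99]))
m2=reg&(W[...,2]>0.019);
for mm in(m,m2):
    r=cv2.minAreaRect((W[mm][:,:2]*1000).astype(np.float32));print(r)
save(c,"topz.png",(150,120,360,280),3.8)
save(d["scene"],"scz.png",(150,160,340,280),4)
E
```

```text
bench [ 0.7119 -0.0373  0.0033]
tab [0.6054 0.0672 0.0616]
tabend [0.6159 0.0543 0.0609]
glass [0.5433 0.1371 0.0516]
lampL [0.5296 0.2269 0.0352]
lampR [0.4495 0.1604 0.0431]
cornerR [0.4152 0.1412 0.0548]
cornerL [0.563  0.2575 0.0536]
frontL [0.642  0.1368 0.0582]
frontR [0.5277 0.04   0.0571]
base [0.4723 0.0855 0.0191]
311 [0.0121 0.0192 0.027  0.0279]
((462.14849853515625, -163.30691528320312), (52.82468795776367, 91.62199401855469), 72.44429016113281)
((462.3163146972656, -163.53431701660156), (52.802303314208984, 90.97016906738281), 72.68739318847656)
```

View pics/topz.png

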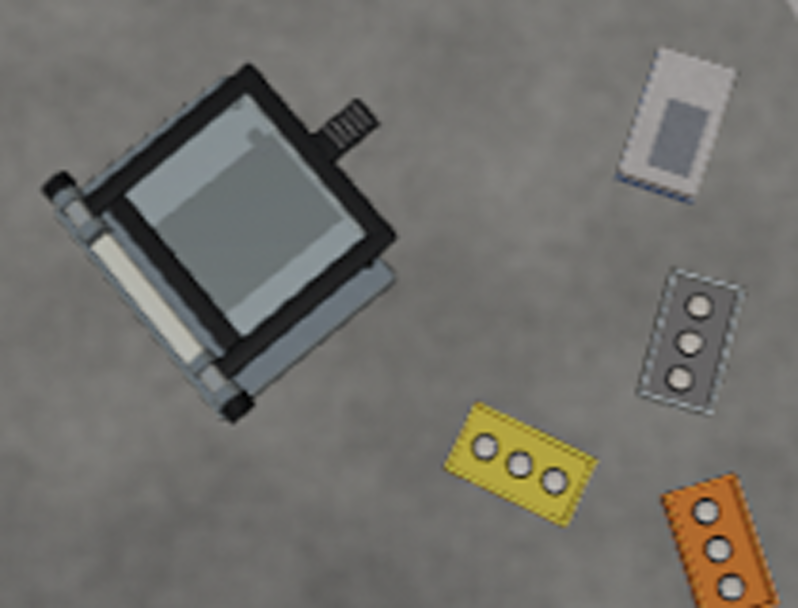

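View pics/scz.png

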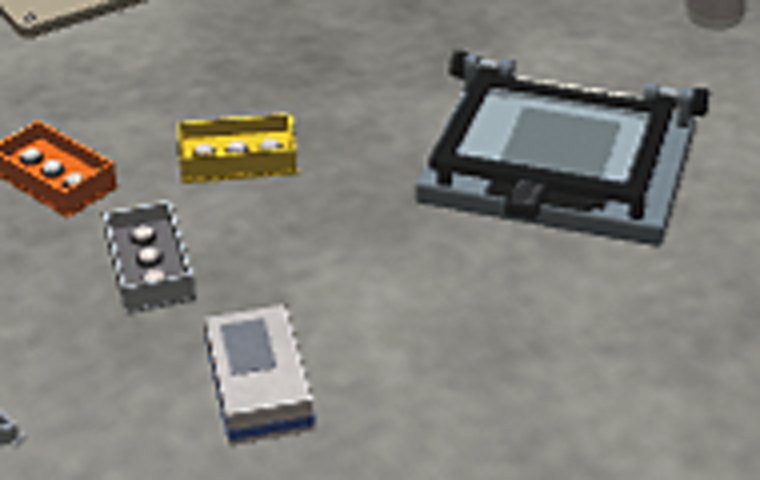

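```bash
cat > fitm.py <<'E'
from h import *
from scipy.optimize import least_squares
np.set_printoptions(precision=4,suppress=True)
def fr(r,y,n,th): # frame point: r from hinge, y, n normal offset
    return np.array([0.085-r*np.cos(th)+n*np.sin(th)*1.0, y, 0.042+r*np.sin(th)+n*np.cos(th)])
def tow(p,q):
    c,s=np.cos(q[2]),np.sin(q[2]); return np.array([q[0]+c*p[0]-s*p[1],q[1]+s*p[0]+c*p[1],p[2]])
E
python3 - <<'E'
from fitm import *
d=pickle.load(open("c0.pkl","rb"))
t=lambda a,b:(150+(a+.5)/3.8-.5,120+(b+.5)/3.8-.5); s=lambda a,b:(150+(a+.5)/4-.5,160+(b+.5)/4-.5)
obs=[("top",t(250,65),("f",.155,-.08,.005)),("top",t(397,237),("f",.155,.08,.005)),
("top",t(358,98),("f",.195,-.012,.005)),("top",t(379,123),("f",.195,.012,.005)),
("top",t(396,277),("b",-.055,.095,.022)),("top",t(128,193),("f",.140,-.065,.0025)) ,
("scene",s(417,184),("b",-.055,.095,.022)),("scene",s(662,229),("b",-.055,-.095,.022)),
("scene",s(430,163),("f",.155,.08,.005)),("scene",s(645,188),("f",.155,-.08,.005))]
obs=[o for i,o in enumerate(obs) if i!=5]
def res(q,full=False):
    r=[]
    for n,px,m in obs:
        P=fr(*m[1:],q[3]) if m[0]=="f" else np.array(m[1:])
        r.append(proj(d[n],tow(P,q))[0]-px)
    r=np.array(r); return r if full else r.ravel()
best=least_squares(res,[0.53,0.14,2.27,0.05],loss="soft_l1")
q=best.x;print(q,best.cost);print(res(q,True))
for nm,P in dict(tab=fr(.177,0,0,q[3]),lens=fr(.0855,0,0,q[3]),hinge=[.085,0,.042],mat=[.008,0,.023]).items(): print(nm,tow(P,q))
np.save("mag.npy",q)
# depth of frame: plane of tab / frame in top & scene
for n in("top","scene"):
    W=world(d[n])
    for r,y in((.147,-.04),(.147,.04),(.147,0.07),(.1775,0),(.085,.072),(.085,-.072)):
        P=tow(fr(r,y,.005,q[3]),q);u,v=np.round(proj(d[n],P)[0]).astype(int);print(n,r,y,P,W[v,u])
    B=W[::7,::7].reshape(-1,3);B=B[(abs(B[:,2])<.01)&(B[:,0]>.4)&(B[:,0]<.75)&(abs(B[:,1])<.3)];print(n,'bench',np.median(B[:,2]))
# overlay
for n,f in(("top",(150,120,360,280)),("scene",(240,160,340,240))):
    c=dict(d[n]);im=cv2.resize(cv2.cvtColor(c["pixels"],cv2.COLOR_RGB2BGR),None,fx=4,fy=4,interpolation=cv2.INTER_CUBIC)
    def poly(Ps,col):
        a=(proj(c,[tow(P,q) for P in Ps])+.5)*4-.5
        cv2.polylines(im,[np.round(a).astype(np.int32)],True,col,1)
    poly([fr(.155,y,.005,q[3]) for y in(-.08,.08)]+[fr(.02,y,.005,q[3]) for y in(.08,-.08)],(0,0,255))
    poly([fr(.195,y,.005,q[3]) for y in(-.012,.012)]+[fr(.155,y,.005,q[3]) for y in(.012,-.012)],(0,255,0))
    poly([np.array(p) for p in[(-.055,-.095,.022),(-.055,.095,.022),(.1,.095,.022),(.1,-.095,.022)]],(255,0,255))
    poly([np.array(p) for p in[(-.052,-.04,.023),(-.052,.04,.023),(.068,.04,.023),(.068,-.04,.023)]],(0,255,255))
    x0,y0,x1,y1=[4*k for k in f];cv2.imwrite(f"pics/ov_{n}.png",im[y0:min(y1,y0+600),x0:min(x1,x0+800)])
E
```

```text
[0.548  0.1381 2.254  0.0646] 3.2450412715241903
[[-0.594  -0.9955]
 [ 0.3432  0.2046]
 [-0.4305 -0.135 ]
 [ 0.0155  0.2149]
 [ 0.2521  0.0969]
 [-0.6523 -0.2319]
 [ 0.7027 -0.3442]
 [-0.4648 -0.8561]
 [-0.1117  2.3029]]
tab [0.6058 0.067  0.0534]
lens [0.5482 0.1378 0.0475]
hinge [0.4943 0.204  0.042 ]
mat [0.5429 0.1443 0.023 ]
top 0.147 -0.04 [0.6177 0.1157 0.0565] [0.6175 0.116  0.0588]
top 0.147 0.04 [0.5557 0.0652 0.0565] [0.5555 0.0649 0.0622]
top 0.147 0.07 [0.5324 0.0463 0.0565] [0.5326 0.045  0.059 ]
top 0.1775 0 [0.6059 0.0669 0.0584] [0.6054 0.0672 0.0616]
top 0.085 0.072 [0.4918 0.093  0.0525] [0.4902 0.0935 0.0557]
top 0.085 -0.072 [0.6035 0.1839 0.0525] [0.6046 0.1838 0.0516]
top bench 0.0008576406560024216
scene 0.147 -0.04 [0.6177 0.1157 0.0565] [0.6193 0.1126 0.059 ]
scene 0.147 0.04 [0.5557 0.0652 0.0565] [0.5549 0.0674 0.0566]
scene 0.147 0.07 [0.5324 0.0463 0.0565] [0.535  0.0456 0.0572]
scene 0.1775 0 [0.6059 0.0669 0.0584] [0.6082 0.0633 0.0623]
scene 0.085 0.072 [0.4918 0.093  0.0525] [0.4932 0.0935 0.0542]
scene 0.085 -0.072 [0.6035 0.1839 0.0525] [0.6033 0.1834 0.0527]
scene bench 0.0005122048826558069
```

View pics/ov_top.png

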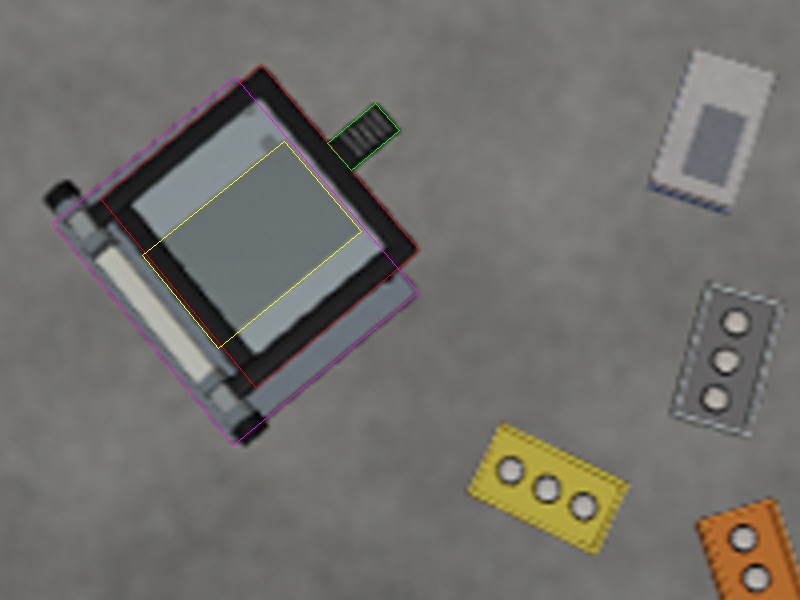

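View pics/ov_scene.png

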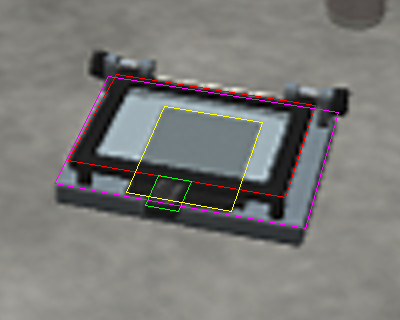

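```bash
cat > mv.py <<'E'
from fitm import *
from workcell import readout
q=np.load("mag.npy")
YAW=q[2]; XL=np.array([np.cos(YAW),np.sin(YAW),0]); YL=np.array([-np.sin(YAW),np.cos(YAW),0]); Z=np.array([0,0,1.])
def tool(xdir,zdir):
    x=xdir/np.linalg.norm(xdir); z=zdir-x*(x@zdir); z/=np.linalg.norm(z); return np.column_stack([x,np.cross(z,x),z])
def step(pos,Rt,o=None):
    o=o or readout.get_obs(); Rc=R.from_quat(o["ee_rot"]).as_matrix()
    w=R.from_matrix(Rc.T@Rt).as_rotvec(degrees=True); s=Rc.T@(np.array(pos)-o["position"])*1000
    return w.round(2),s.round(1)
def st():
    o=readout.get_obs();Rc=R.from_quat(o["ee_rot"]).as_matrix()
    print("t",round(o["clock"],2),"pos",o["position"],"q",o["joint_pos"],"F",o["ft_force"],"g",o["grip_width"]);print(Rc)
E
python3 - <<'E'
from mv import *
st(); th=q[3]
tab=tow(fr(.178,0,0,th),q)
for s in(1,-1):
    Rt=tool(-Z,s*YL)
    print(s,"above",step(tab+[0,0,.10-.019],Rt),"at",step(tab+[0,0,-.019],Rt))
E
```

```text
t 0.1 pos [ 0.2517 -0.5717  0.2306] q [ 1.1334  0.3328 -0.0647  1.4608  0.0216  1.3499 -0.0885] F [ 0.0823 -1.0046  0.0479] g 0.9979945745978012
[[-0.0006  0.9152  0.403 ]
 [ 0.0011  0.403  -0.9152]
 [-1.     -0.0001 -0.0013]]
1 above (array([74.62, -0.06,  0.05]), array([  96.6,  581.7, -440.8])) at (array([74.62, -0.06,  0.05]), array([ 196.6,  581.7, -440.6]))
-1 above (array([-105.38,   -0.06,   -0.06]), array([  96.6,  581.7, -440.8])) at (array([-105.38,   -0.06,   -0.06]), array([ 196.6,  581.7, -440.6]))
```

```bash
python3 -m inch '[[[-10,0,0],[0,50,-38],0.5],[[-20,0,0],[0,100,-76],0.5],[[-30,0,0],[0,150,-114],0.5],[[-40,0,0],[0,200,-152],0.5],[[-50,0,0],[0,250,-190],0.5],[[-60,0,0],[0,300,-228],0.5],[[-70,0,0],[0,350,-266],0.5],[[-80,0,0],[10,400,-304],0.5],[[-90,0,0],[20,450,-342],0.5],[[-100,0,0],[30,500,-380],0.5]]'; python3 - <<'E'
from mv import *
st(); th=q[3]
tab=tow(fr(.178,0,0,th),q)
Rt=tool(-Z,-YL)
print("above",step(tab+[0,0,.10-.019],Rt),"at",step(tab+[0,0,-.019],Rt))
E
```

```text
clock: 1.35
position: [0.5541, -0.0256, 0.2016]
ee_rot: [-0.207, 0.676, 0.207, 0.676]
ft_force: [1.3, -0.5, -0.0]
grip_width: 0.503
t 1.35 pos [ 0.5541 -0.0256  0.2016] q [ 0.5304  0.2614 -0.6587  1.6626  0.1652  1.2747  0.4341] F [ 1.2932 -0.5345 -0.0211] g 0.5026722035989043
[[-0.0004 -0.56    0.8285]
 [ 0.0009  0.8285  0.56  ]
 [-1.      0.001   0.0001]]
above (array([-5.09,  0.01, -0.06]), array([67.1, 46.7, 94.8])) at (array([-5.09,  0.01, -0.06]), array([167.1,  46.6,  94.8]))
```

```bash
python3 -m inch '[[[-5,0,0],[20,25,50],0.35],[[-5.1,0,0],[67,46.7,94.8],0.35],[[-5.1,0,0],[90,46.7,94.8],0.35],[[-5.1,0,0],[90,46.7,94.8],0.35]]'; python3 - <<'E'
from mv import *
from workcell import camera
st(); th=q[3]
tab=tow(fr(.178,0,0,th),q)
Rt=tool(-Z,-YL)
print("at",step(tab+[0,0,-.019],Rt))
d={n:camera(n) for n in("top","scene")};pickle.dump(d,open("c1.pkl","wb"))
save(d["top"],"top1.png",(150,90,350,240),4);save(d["scene"],"sc1.png",(200,100,360,240),4)
E
```

```text
clock: 1.85
position: [0.6048, 0.0666, 0.1091]
ee_rot: [-0.236, 0.668, 0.238, 0.664]
ft_force: [0.5, -0.3, -0.2]
grip_width: 0.651
t 1.85 pos [0.6048 0.0666 0.1091] q [ 0.3364  0.4799 -0.6682  1.6163  0.3145  1.1613  0.28  ] F [ 0.4654 -0.2622 -0.1591] g 0.651261560448446
[[-0.0053 -0.6325  0.7746]
 [ 0.0009  0.7746  0.6325]
 [-1.      0.0041 -0.0036]]
at (array([ 0.09, -0.2 , -0.23]), array([74.6, -1.6,  1.3]))
```

View pics/sc1.png

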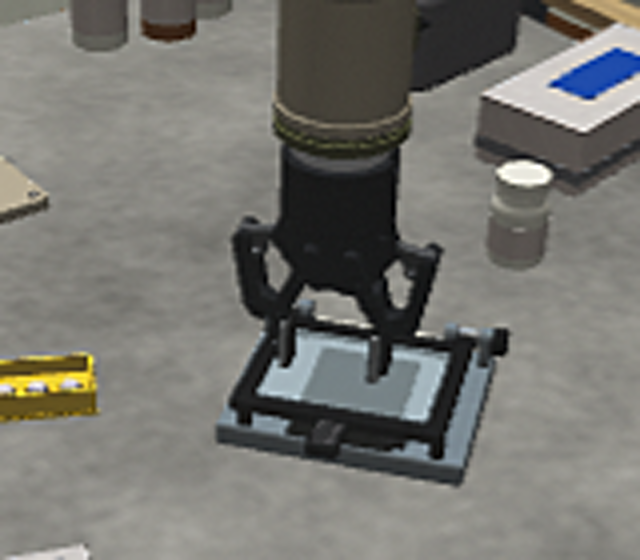

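View pics/top1.png

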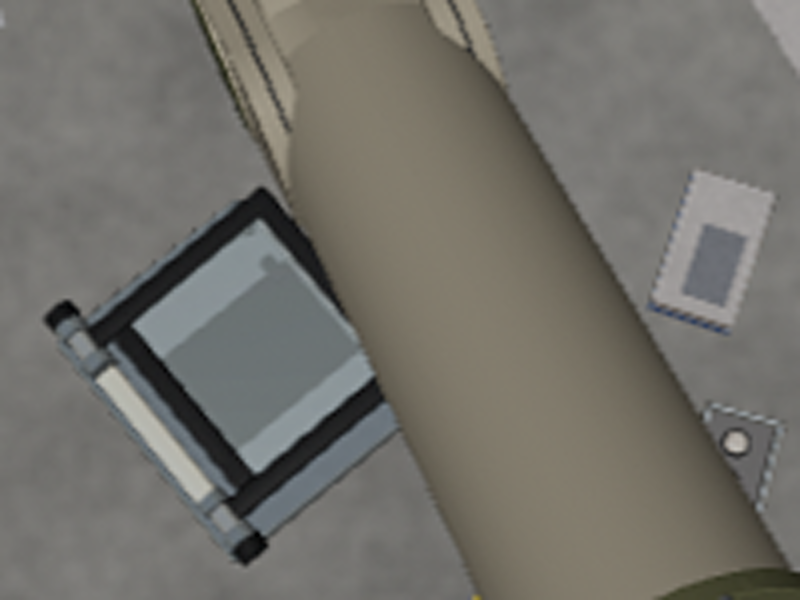

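The scene shows the open fingers straddling the tab's line, with the tab at about (322,437) in the crop. I go down and close.

```bash
python3 -m inch '[[[0,0,0],[30,-1.6,1.3],0.35],[[0,0,0],[60,-1.6,1.3],0.35],[[0,0,0],[75,-1.6,1.3],0.35],[[0,0,0],[75,-1.6,1.3],0.35],[[0,0,0],[75,-1.6,1.3],0.35]]' 25; python3 -m inch '[[[0,0,0],[0,0,0],0.55],[[0,0,0],[0,0,0],0.65],[[0,0,0],[0,0,0],0.75],[[0,0,0],[0,0,0],0.85],[[0,0,0],[0,0,0],0.9],[[0,0,0],[0,0,0],0.9]]' 25; python3 - <<'E'
from mv import *
from workcell import camera
st()
d={n:camera(n) for n in("scene",)}
save(d["scene"],"sc2.png",(220,120,360,240),5)
E
```

```text
clock: 2.58
position: [0.6096, 0.0652, 0.039]
ee_rot: [-0.237, 0.666, 0.237, 0.667]
ft_force: [0.3, 0.5, 0.7]
grip_width: 0.651
clock: 3.32
position: [0.6077, 0.063, 0.0383]
ee_rot: [-0.237, 0.668, 0.236, 0.665]
ft_force: [-9.9, -6.8, 3.9]
grip_width: 0.273
t 3.33 pos [0.6077 0.063  0.0383] q [ 0.3118  0.5628 -0.6325  1.6646  0.3762  1.0417  0.24  ] F [-9.9246 -6.7959  3.8541] g 0.27259677913349967
[[-0.0026 -0.6295  0.777 ]
 [-0.0025  0.777   0.6295]
 [-1.     -0.0003 -0.0036]]
```

View pics/sc2.png

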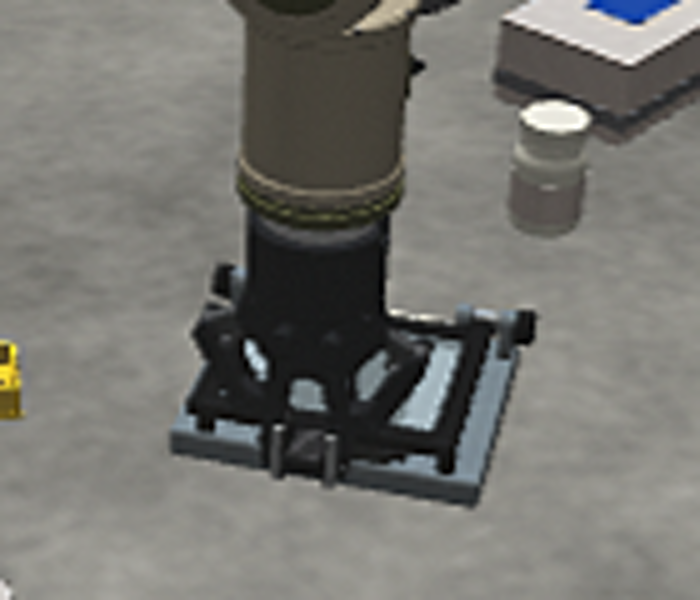

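```bash
python3 - <<'E'
from mv import *
o=readout.get_obs();Rc=R.from_quat(o["ee_rot"]).as_matrix();p=o["position"]
H=tow([.085,0,.042],q)
for a in(0,4,8,12,16,20,24,28,32,36,40,41.3):
    Rr=R.from_rotvec(YL*np.radians(a)); pn=H+Rr.apply(p-H)
    print(a,*step(pn,Rr.as_matrix()@Rc,o))
E
```

```text
0 [0. 0. 0.] [0. 0. 0.]
4 [ 0.01 -0.01 -4.  ] [-12.6   0.2  -0. ]
8 [ 0.03 -0.02 -8.  ] [-25.2   1.2  -0.1]
12 [  0.04  -0.03 -12.  ] [-37.7   3.2  -0.1]
16 [  0.06  -0.04 -16.  ] [-50.    6.   -0.2]
20 [  0.07  -0.04 -20.  ] [-62.1   9.6  -0.2]
24 [  0.09  -0.05 -24.  ] [-73.9  14.1  -0.3]
28 [  0.1   -0.06 -28.  ] [-85.4  19.4  -0.3]
32 [  0.11  -0.07 -32.  ] [-96.4  25.5  -0.4]
36 [  0.13  -0.08 -36.  ] [-107.1   32.4   -0.5]
40 [  0.14  -0.09 -40.  ] [-117.2   39.9   -0.5]
41.3 [  0.15  -0.09 -41.3 ] [-120.3   42.6   -0.5]
```

```bash
python3 -m inch '[[[0,0,0],[0,0,0],0.9],[[0,0,0],[0,0,0],0.9],[[0,0,-2],[-6.3,0,0],0.9],[[0,0,-4],[-12.6,0.2,0],0.9],[[0,0,-6],[-19,0.7,0],0.9],[[0,0,-8],[-25.2,1.2,0],0.9],[[0,0,-10],[-31.5,2.1,0],0.9],[[0,0,-12],[-37.7,3.2,-0.1],0.9]]' 60; python3 - <<'E'
from mv import *
from workcell import camera
st()
save(camera("scene"),"sc3.png",(220,120,360,240),5)
E
```

```text
clock: 4.38
position: [0.6055, 0.0654, 0.0764]
ee_rot: [-0.306, 0.639, 0.164, 0.686]
ft_force: [0.1, -2.1, -5.2]
grip_width: 0.261
t 4.38 pos [0.6055 0.0654 0.0764] q [ 0.1966  0.4359 -0.597   1.7498  0.5249  1.0199  0.0551] F [ 0.0702 -2.1272 -5.1889] g 0.2614385198265435
[[ 0.1297 -0.6161  0.777 ]
 [-0.1659  0.759   0.6295]
 [-0.9776 -0.2105 -0.0038]]
```

View pics/sc3.png

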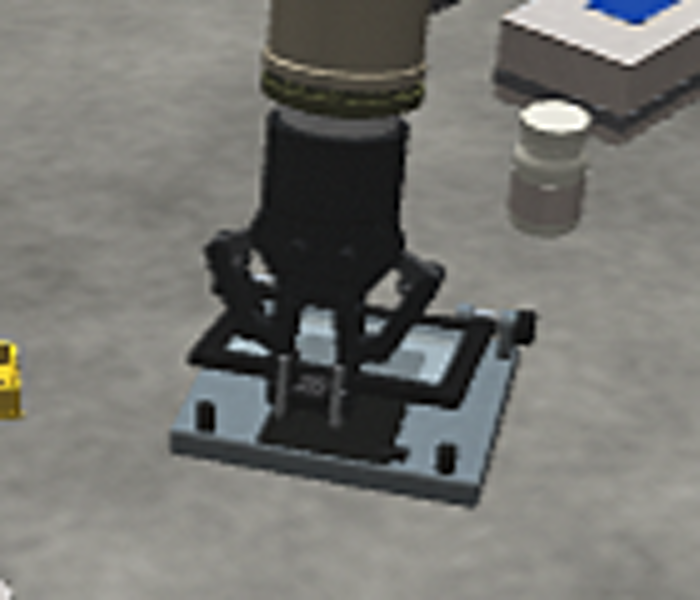

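The lens frame is rising with the tab held between the fingers at about (310,385). I continue.

```bash
cat > arc.py <<'E'
from mv import *
import sys
o=readout.get_obs();Rc=R.from_quat(o["ee_rot"]).as_matrix();p=o["position"]
H=tow([.085,0,.042],q)
print("tool tilt",np.degrees(np.arctan2(Rc[:,0]@-XL,-Rc[2,0])),"tcp rel: r,y,z",(p-H)@-XL,(p-H)@YL,p[2]-.042)
g=p-.019*Rc[:,0]-H; print("grasp r",np.hypot(g@XL,g[2]),"ang",np.degrees(np.arctan2(g[2],-g@XL)))
for a in map(float,sys.argv[1:]):
    Rr=R.from_rotvec(YL*np.radians(a)); pn=H+Rr.apply(p-H)
    print(a,*step(pn,Rr.as_matrix()@Rc,o))
E
python3 arc.py 3 6 9 12 15 18 21 24 26 28
```

```text
tool tilt 12.299178337843692 tcp rel: r,y,z 0.17742816667688982 0.0012539313408107128 0.03523177082370738
grasp r 0.18153482313653657 ang 17.23773611037853
3.0 [ 0.01 -0.   -3.  ] [-9.5  0.1 -0. ]
6.0 [ 0.03 -0.   -6.  ] [-18.9   0.6  -0.1]
9.0 [ 0.04 -0.01 -9.  ] [-28.3   1.7  -0.1]
12.0 [  0.05  -0.01 -12.  ] [-37.7   3.3  -0.2]
15.0 [  0.07  -0.01 -15.  ] [-46.9   5.3  -0.2]
18.0 [  0.08  -0.01 -18.  ] [-56.1   7.8  -0.3]
21.0 [  0.09  -0.01 -21.  ] [-65.   10.8  -0.3]
24.0 [  0.11  -0.01 -24.  ] [-73.9  14.3  -0.3]
26.0 [  0.12  -0.02 -26.  ] [-79.6  16.8  -0.4]
28.0 [  0.12  -0.02 -28.  ] [-85.3  19.6  -0.4]
```

```bash
python3 -m inch '[[[0,0,-3],[-9.5,0.1,0],0.9],[[0,0,-6],[-18.9,0.6,-0.1],0.9],[[0,0,-9],[-28.3,1.7,-0.1],0.9],[[0,0,-12],[-37.7,3.3,-0.2],0.9],[[0,0,-15],[-46.9,5.3,-0.2],0.9],[[0,0,-18],[-56.1,7.8,-0.3],0.9],[[0,0,-21],[-65,10.8,-0.3],0.9],[[0,0,-24],[-73.9,14.3,-0.3],0.9],[[0,0,-26],[-79.6,16.8,-0.4],0.9],[[0,0,-26],[-79.6,16.8,-0.4],0.9]]'; python3 arc.py 0 1 2; python3 - <<'E'
from mv import *
from workcell import camera
st()
d={n:camera(n) for n in("top","scene")};pickle.dump(d,open("c4.pkl","wb"))
save(d["scene"],"sc4.png",(220,120,360,240),5)
save(d["top"],"top4.png",(120,80,320,230),4)
E
```

```text
clock: 5.68
position: [0.5838, 0.0921, 0.152]
ee_rot: [-0.443, 0.553, 0.004, 0.706]
ft_force: [-6.3, -2.0, 1.1]
grip_width: 0.265
tool tilt 38.365305063645216 tcp rel: r,y,z 0.1432627084067041 0.0012163332406399524 0.11004005331215103
grasp r 0.18136615504717324 ang 43.54053386271322
0.0 [0. 0. 0.] [0. 0. 0.]
1.0 [ 0.  0. -1.] [-3.2 -0.  -0. ]
2.0 [ 0.01  0.   -2.  ] [-6.3  0.  -0. ]
t 5.67 pos [0.5838 0.0921 0.152 ] q [-0.1063  0.3015 -0.568   1.8867  0.922   1.1835 -0.4211] F [-6.3317 -2.0148  1.1049] g 0.26499730214047595
[[ 0.3888 -0.4964  0.7761]
 [-0.4838  0.6069  0.6306]
 [-0.7841 -0.6207 -0.0042]]
```

View pics/sc4.png

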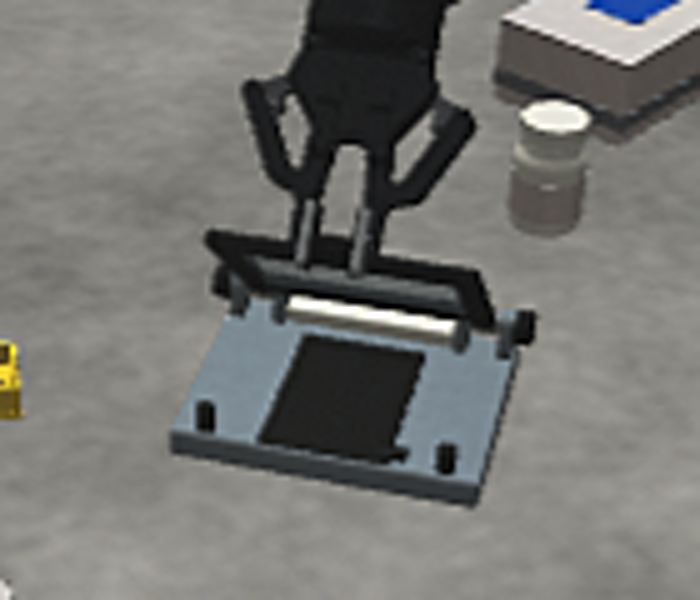

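View pics/top4.png

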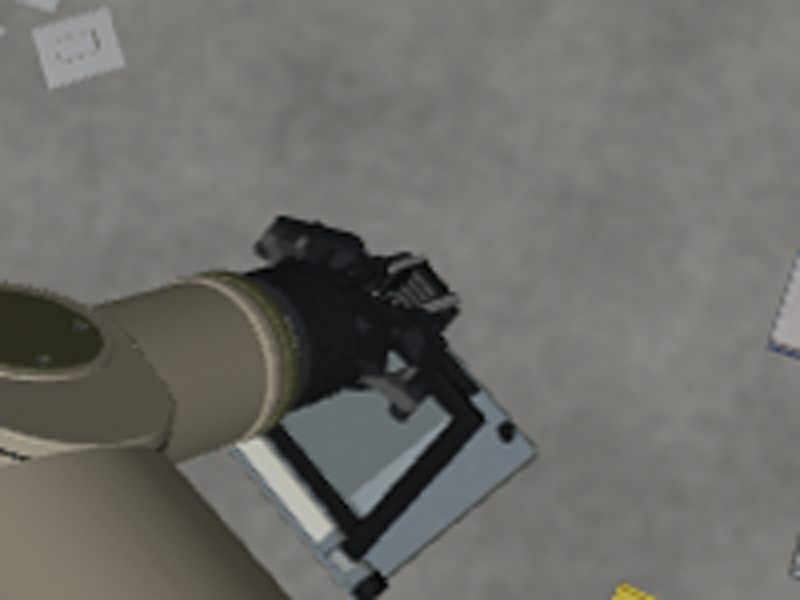

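```bash
python3 - <<'E'
from mv import *
d=pickle.load(open("c4.pkl","rb"))
t=lambda a,b:(120+(a+.5)/4-.5,80+(b+.5)/4-.5); s=lambda a,b:(220+(a+.5)/5-.5,120+(b+.5)/5-.5)
for a in range(36,50,2):
    th=np.radians(a);print(a,end=" ")
    for n,(r,y,nn) in(("top",(.155,.08,.005)),("scene",(.155,.08,-.005)),("scene",(.155,.08,.005)),("scene",(.155,-.08,-.005)),("scene",(.155,-.08,.005))):
        u,v=proj(d[n],tow(fr(r,y,nn,th),q))[0]
        print(n[0],[((u+.5-120)*4).round(),((v+.5-80)*4).round()] if n=="top" else [((u+.5-220)*5).round(),((v+.5-120)*5).round()],end=" ")
    print()
for n in("top","scene"):
    W=world(d[n]); H=tow([.085,0,.042],q)
    L=np.dstack([(W-H)@-XL,(W-H)@YL,W[...,2]-.042]); r=np.hypot(L[...,0],L[...,2])
    m=(L[...,1]>.05)&(L[...,1]<.078)&(r>.06)&(r<.15)&(L[...,2]>.02)&(L[...,0]>0)
    if n=="scene": m|=(L[...,1]<-.05)&(L[...,1]>-.078)&(r>.06)&(r<.15)&(L[...,2]>.02)&(L[...,0]>0)
    a=np.degrees(np.arctan2(L[...,2][m],L[...,0][m])); print(n,m.sum(),np.percentile(a,[10,50,90]))
    x,z=L[...,0][m],L[...,2][m]; 
    if m.sum()>10: print("slope",np.degrees(np.arctan(np.polyfit(x,z,1)[0])))
E
```

```text
36 t [np.float64(496.0), np.float64(419.0)] s [np.float64(199.0), np.float64(273.0)] s [np.float64(202.0), np.float64(256.0)] s [np.float64(475.0), np.float64(317.0)] s [np.float64(478.0), np.float64(299.0)] 
38 t [np.float64(491.0), np.float64(421.0)] s [np.float64(200.0), np.float64(264.0)] s [np.float64(203.0), np.float64(247.0)] s [np.float64(476.0), np.float64(307.0)] s [np.float64(480.0), np.float64(290.0)] 
40 t [np.float64(486.0), np.float64(423.0)] s [np.float64(202.0), np.float64(255.0)] s [np.float64(205.0), np.float64(238.0)] s [np.float64(478.0), np.float64(298.0)] s [np.float64(481.0), np.float64(280.0)] 
42 t [np.float64(481.0), np.float64(426.0)] s [np.float64(204.0), np.float64(246.0)] s [np.float64(207.0), np.float64(229.0)] s [np.float64(480.0), np.float64(288.0)] s [np.float64(483.0), np.float64(271.0)] 
44 t [np.float64(476.0), np.float64(429.0)] s [np.float64(205.0), np.float64(236.0)] s [np.float64(209.0), np.float64(220.0)] s [np.float64(481.0), np.float64(279.0)] s [np.float64(485.0), np.float64(261.0)] 
46 t [np.float64(470.0), np.float64(432.0)] s [np.float64(207.0), np.float64(227.0)] s [np.float64(211.0), np.float64(211.0)] s [np.float64(483.0), np.float64(269.0)] s [np.float64(486.0), np.float64(252.0)] 
48 t [np.float64(464.0), np.float64(436.0)] s [np.float64(209.0), np.float64(218.0)] s [np.float64(213.0), np.float64(202.0)] s [np.float64(485.0), np.float64(260.0)] s [np.float64(488.0), np.float64(243.0)] 
top 333 [43.175  44.499  46.5262]
slope 42.54346402489354
scene 83 [38.5821 40.048  40.9994]
slope 41.867315635052215
```

Frame angle estimates agree at about 42.2° (edges 41.8, depth 41.8 to 42.7, arm 42.1). About 2.8° more is needed.

```bash
python3 -m inch '[[[0,0,-1.5],[-4.7,0,0],0.9],[[0,0,-2.9],[-9.1,0.1,0],0.9],[[0,0,-2.9],[-9.1,0.1,0],0.9],[[0,0,-2.9],[-9.1,0.1,0],0.9]]'; python3 arc.py 0.5 1
```

```text
clock: 6.28
position: [0.58, 0.0969, 0.1595]
ee_rot: [-0.457, 0.542, -0.013, 0.706]
ft_force: [-6.6, -1.5, 1.8]
grip_width: 0.267
tool tilt 41.22762323964383 tcp rel: r,y,z 0.13714420061066607 0.0011734706513768095 0.11747616288529991
grasp r 0.18136419730619355 ang 46.59598767389403
0.5 [ 0.   0.  -0.5] [-1.6 -0.  -0. ]
1.0 [ 0.  0. -1.] [-3.2 -0.  -0. ]
```

```bash
python3 -m inch '[[[0,0,0],[0,0,0],0.7],[[0,0,0],[0,0,0],0.6],[[0,0,0],[0,0,0],0.5],[[0,0,0],[0,0,0],0.4],[[0,0,0],[0,0,0],0.4]]'; python3 -m inch '[[[0,0,0],[-25,0,0],0.4],[[0,0,0],[-60,0,0],0.4],[[0,0,0],[-100,0,0],0.4],[[0,0,0],[-130,0,0],0.4],[[0,0,0],[-130,0,0],0.4]]';  python3 - <<'E'
from mv import *
from workcell import camera
st()
d={n:camera(n) for n in("top","scene")};pickle.dump(d,open("c5.pkl","wb"))
save(d["scene"],"sc5.png",(220,120,360,240),5)
save(d["top"],"top5.png",(120,80,320,230),4)
E
```

```text
clock: 6.9
position: [0.58, 0.0969, 0.1595]
ee_rot: [-0.457, 0.542, -0.013, 0.706]
ft_force: [0.6, -0.4, 0.2]
grip_width: 0.601
clock: 7.52
position: [0.5263, 0.1656, 0.2589]
ee_rot: [-0.457, 0.54, -0.012, 0.707]
ft_force: [0.9, -0.9, -0.2]
grip_width: 0.6
t 7.53 pos [0.5263 0.1656 0.2589] q [-0.2176  0.1851 -0.6553  1.8016  0.8269  1.4313 -0.4126] F [ 0.8596 -0.9382 -0.2269] g 0.6001232153559894
[[ 0.4165 -0.476   0.7746]
 [-0.5109  0.5822  0.6325]
 [-0.752  -0.6592 -0.0007]]
```

View pics/sc5.png

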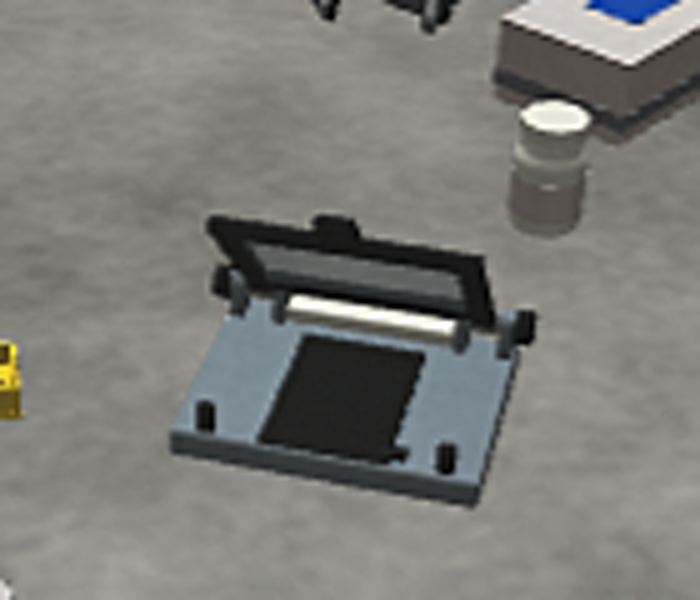

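View pics/top5.png

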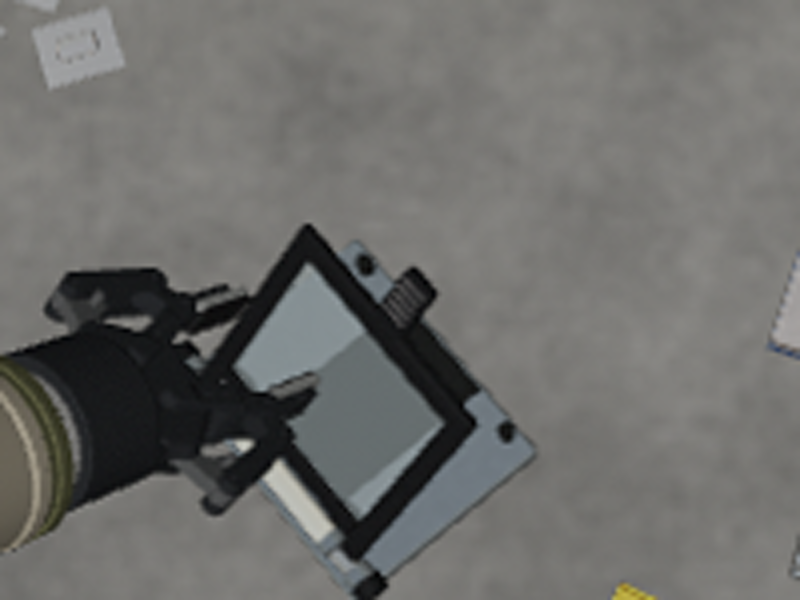

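The frame stands by itself: its front top corners at (210,216) and (486,257) in the scene crop match 44.9° in my table. I check by depth, and compare the mat's position with the fit.

```bash
python3 - <<'E'
from mv import *
d=pickle.load(open("c5.pkl","rb"));c=d["scene"]
s=lambda a,b:((220+(a+.5)/5-.5),120+(b+.5)/5-.5)
for (u,v),m in zip([s(302,337),s(425,352),s(258,441),s(398,460)],[(.068,.04),(.068,-.04),(-.052,.04),(-.052,-.04)]):
    p=cv2.undistortPoints(np.array([[[u,v]]]),c["intrinsics"],np.array(c["dist"])).ravel()
    T=c["extrinsics"];dr=T[:3,:3].T@np.r_[p,1];o=-T[:3,:3].T@T[:3,3];P=o+dr*(.023-o[2])/dr[2]
    e=P-tow([*m,.023],q);print("mat corner err (loc x,y) mm",e@XL*1000,e@YL*1000)
for n in("top","scene"):
    W=world(d[n]); H=tow([.085,0,.042],q)
    L=np.dstack([(W-H)@-XL,(W-H)@YL,W[...,2]-.042]); r=np.hypot(L[...,0],L[...,2])
    m=(abs(L[...,1])>.05)&(abs(L[...,1])<.078)&(r>.06)&(r<.15)&(L[...,2]>.02)&(L[...,0]>0)
    if n=="top": m&=L[...,1]>0
    x,z=L[...,0][m],L[...,2][m]; print(n,m.sum(),"ang corrected",np.median(np.degrees(np.arctan2(z,x)-np.arcsin((.005 if n=="top" else -.005)/r[m]))),"slope",np.degrees(np.arctan(np.polyfit(x,z,1)[0])))
# dish refit from c0
d=pickle.load(open("c0.pkl","rb"))
for n,(x0,x1,y0,y1) in(("top",(310,352,185,235)),("scene",(170,205,205,245))):
    W=world(d[n]);mm=np.zeros(W.shape[:2],bool);mm[y0:y1,x0:x1]=1
    k=mm&(W[...,2]>.018)&(W[...,2]<.04);r=cv2.minAreaRect((W[k][:,:2]*1000).astype(np.float32));print(n,k.sum(),r,np.percentile(W[k][:,2],[50,90]))
save(d["top"],"dish_t.png",(300,170,370,240),8);save(d["scene"],"dish_s.png",(160,195,220,250),10)
E
```

```text
mat corner err (loc x,y) mm -5.588821405930044 0.6647546057724075
mat corner err (loc x,y) mm 0.06272287372026886 1.8246714803719746
mat corner err (loc x,y) mm -0.5065449806790171 -0.3743449363564437
mat corner err (loc x,y) mm 5.009383338454167 -4.249133367668682
top 310 ang corrected 44.939291400440034 slope 45.67037611305039
scene 129 ang corrected 45.63426630220723 slope 45.01857879878537
top 167 ((462.3163146972656, -163.53431701660156), (52.802303314208984, 90.97016906738281), 72.68739318847656) [0.0235 0.027 ]
scene 150 ((474.6443786621094, -167.61862182617188), (55.78754806518555, 215.26373291015625), 77.4312744140625) [0.0233 0.0279]
```

View pics/dish_t.png

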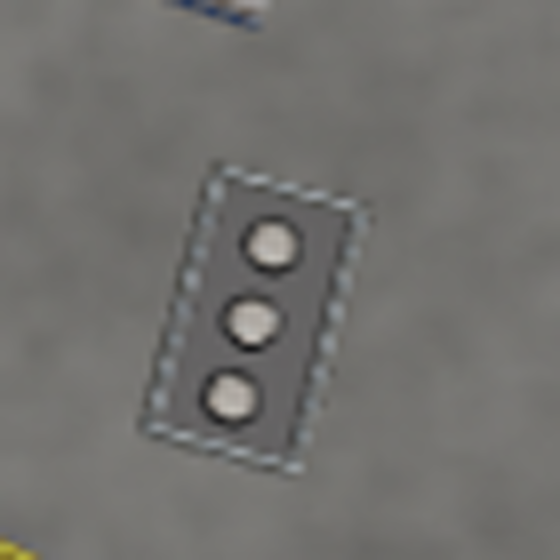

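View pics/dish_s.png

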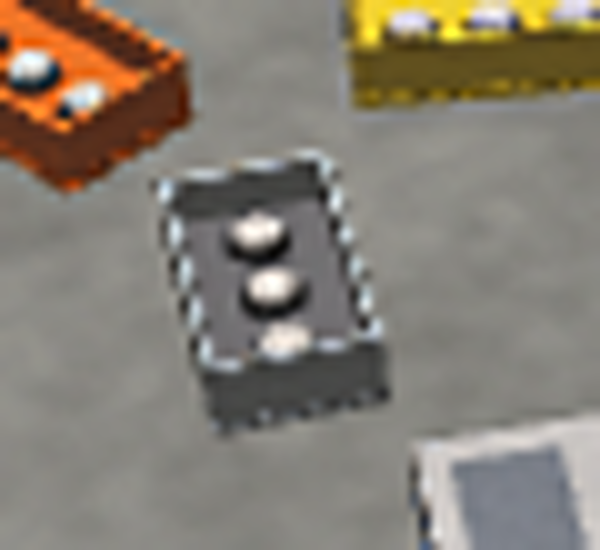

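```bash
cat > fitd.py <<'E'
from mv import *
def fitdish(d,obs,x0,z=.024):
    def res(p):
        r=[]
        for n,px,(a,b) in obs:
            c,s=np.cos(p[2]),np.sin(p[2]); P=[p[0]+c*a-s*b,p[1]+s*a+c*b,z]; r.append(proj(d[n],P)[0]-px)
        return np.array(r).ravel()
    f=least_squares(res,x0,loss="soft_l1"); return f.x,res(f.x).reshape(-1,2)
E
python3 - <<'E'
from fitd import *
d=pickle.load(open("c0.pkl","rb"))
t=lambda a,b:(300+(a+.5)/8-.5,170+(b+.5)/8-.5); s=lambda a,b:(160+(a+.5)/10-.5,195+(b+.5)/10-.5)
A,B=.045,.025
# x0 yaw: dish x toward world +x & slightly -y ; corners
obs=[("top",t(218,165),(A,B)),("top",t(370,206),(A,-B)),("top",t(297,472),(-A,-B)),("top",t(143,430),(-A,B))]
ob2=[("scene",s(160,178),(-A,-B)),("scene",s(322,150),(-A,B)),("scene",s(382,332),(A,B)),("scene",s(208,368),(A,-B))]
for o in(obs,ob2,obs+ob2):
    p,r=fitdish(d,o,[.46,-.163,-.3]);print(p,np.degrees(p[2]));print(r.round(2).tolist())
np.save("dish.npy",p)
E
```

```text
[ 0.4624 -0.1634 -0.304 ] -17.417896238316224
[[-0.0, -0.21], [-0.19, 0.1], [-0.02, 0.25], [0.2, -0.14]]
[ 0.4605 -0.1636 -0.2884] -16.525915325166867
[[-0.35, 0.07], [0.31, -0.29], [0.24, 0.09], [-0.2, 0.06]]
[ 0.4619 -0.1636 -0.2986] -17.110270151063222
[[-0.03, -0.0], [-0.19, 0.21], [0.16, 0.42], [0.35, 0.13], [0.0, 0.24], [0.7, -0.03], [0.33, 0.45], [-0.16, 0.31]]
```

```bash
python3 - <<'E'
from mv import *
d=pickle.load(open("c0.pkl","rb"));p=np.load("dish.npy")
W=world(d["top"]);m=np.zeros(W.shape[:2],bool);m[125:180,305:355]=1
m&=W[...,2]>.018
P=W[m];e=np.array([np.cos(p[2]),np.sin(p[2])]);L=(P[:,:2]-p[:2])
print("carton along",np.percentile(L@e,[0,2,50,100]),"lat",np.percentile(L@[-e[1],e[0]],[0,50,100]),"z",np.percentile(P[:,2],[5,50,95]))
print(cv2.minAreaRect((P[:,:2]*1000).astype(np.float32)))
E
```

```text
carton along [0.0955 0.0975 0.1441 0.1937] lat [0.0185 0.0494 0.0791] z [0.0248 0.0285 0.0323]
((615.0441284179688, -159.749267578125), (57.1680793762207, 98.24678802490234), 69.86419677734375)
```

```bash
cat > dg.py <<'E'
from mv import *
p=np.load("dish.npy"); e=np.array([np.cos(p[2]),np.sin(p[2]),0]); lat=np.array([-e[1],e[0],0])
al=np.radians(50)
Rd=tool(-e*np.cos(al)-Z*np.sin(al), lat)   # sign fixed below
Rp=tool(XL*np.cos(al)-Z*np.sin(al), -YL)
if Rd[:,2]@Rp[:,2]<0: Rd=tool(-e*np.cos(al)-Z*np.sin(al), -lat)
def tcp_d(zg,along=.026): g=np.array([p[0],p[1],0])+e*along+Z*zg; return g+.019*Rd[:,0]
E
python3 - <<'E'
from dg import *
T=tcp_d(.023);Tp=T-.12*Rd[:,0]
print(Rd,T,Tp); print(step(Tp+[0,0,.05],Rd)); print(step(T,Rd))
E
```

```text
[[-0.6143 -0.7321  0.2942]
 [ 0.1891  0.2254  0.9557]
 [-0.766   0.6428  0.    ]] [ 0.4751 -0.1676  0.0084] [ 0.5488 -0.1903  0.1004]
(array([-36.76,  -0.66,  78.62]), array([ 270.8, -146.3, -204.8]))
(array([-36.76,  -0.66,  78.62]), array([ 335.4,   -4.4, -247.1]))
```

```bash
python3 - <<'E'
from dg import *
o=readout.get_obs();Rc=R.from_quat(o["ee_rot"]).as_matrix()
a=o["position"];m=np.array([.55,-.02,.29]);b=tcp_d(.023)-.12*Rd[:,0]+[0,0,.05]
w=step(b,Rd)[0]
for f in np.arange(1,6)/5: print("A",(w*f*.5).round(1).tolist(),(Rc.T@(f*(m-a))*1000).round().tolist())
for f in np.arange(1,6)/5: print("B",(w*(.5+f*.5)).round(1).tolist(),(Rc.T@(f*(b-m)+m-a)*1000).round().tolist())
E
```

```text
A [-3.7, -0.1, 7.9] [16.0, -28.0, -19.0]
A [-7.4, -0.1, 15.7] [31.0, -56.0, -39.0]
A [-11.0, -0.2, 23.6] [47.0, -84.0, -58.0]
A [-14.7, -0.3, 31.4] [63.0, -112.0, -78.0]
A [-18.4, -0.3, 39.3] [79.0, -140.0, -97.0]
B [-22.1, -0.4, 47.2] [117.0, -141.0, -119.0]
B [-25.7, -0.5, 55.0] [156.0, -142.0, -140.0]
B [-29.4, -0.5, 62.9] [194.0, -144.0, -162.0]
B [-33.1, -0.6, 70.8] [232.0, -145.0, -183.0]
B [-36.8, -0.7, 78.6] [271.0, -146.0, -205.0]
```

```bash
python3 -m inch '[[[-3.7,0,7.9],[16,-28,-19],0.2],[[-7.4,0,15.7],[31,-56,-39],0.2],[[-11,0,23.6],[47,-84,-58],0.2],[[-14.7,0,31.4],[63,-112,-78],0.2],[[-18.4,0,39.3],[79,-140,-97],0.2],[[-22.1,0,47.2],[117,-141,-119],0.2],[[-25.7,0,55],[156,-142,-140],0.2],[[-29.4,0,62.9],[194,-144,-162],0.2],[[-33.1,0,70.8],[232,-145,-183],0.2],[[-36.8,0,78.6],[271,-146,-205],0.2]]'; python3 - <<'E'
from dg import *
st();print("hover",step(tcp_d(.023)-.12*Rd[:,0]+[0,0,.05],Rd))
E
```

```text
clock: 8.88
position: [0.5477, -0.1931, 0.1479]
ee_rot: [-0.198, 0.682, 0.588, 0.387]
ft_force: [1.2, -0.8, 0.9]
grip_width: 0.803
t 8.88 pos [ 0.5477 -0.1931  0.1479] q [ 0.4304  0.8638 -0.3149  1.0197  0.1518  1.9916  1.413 ] F [ 1.2466 -0.7635  0.8693] g 0.8025424333301024
[[-0.6226 -0.725   0.2946]
 [ 0.1839  0.2305  0.9556]
 [-0.7607  0.6491 -0.0102]]
hover (array([-0.4 , -0.43, -0.47]), array([-2.1,  1.5,  2.9]))
```

```bash
python3 - <<'E'
from dg import *
for k in(.12,.08,.04,.015): print(k,step(tcp_d(.023)-k*Rd[:,0],Rd))
E
```

```text
0.12 (array([-0.4 , -0.43, -0.47]), array([ 35.9, -31. ,   3.5]))
0.08 (array([-0.4 , -0.43, -0.47]), array([ 75.9, -31.3,   3.8]))
0.04 (array([-0.4 , -0.43, -0.47]), array([115.9, -31.6,   4.1]))
0.015 (array([-0.4 , -0.43, -0.47]), array([140.9, -31.9,   4.2]))
```

```bash
python3 -m inch '[[[-0.4,-0.4,-0.5],[18,-16,2],0.2],[[-0.4,-0.4,-0.5],[36,-31,3.5],0.2],[[-0.4,-0.4,-0.5],[66,-31,3.8],0.2],[[-0.4,-0.4,-0.5],[96,-31.4,4],0.2],[[-0.4,-0.4,-0.5],[106,-31.5,4],0.2],[[-0.4,-0.4,-0.5],[106,-31.5,4],0.2]]'; python3 - <<'E'
from dg import *
from workcell import camera
st();print("grasp",step(tcp_d(.023),Rd))
d={n:camera(n) for n in("top","scene")};pickle.dump(d,open("c6.pkl","wb"))
save(d["scene"],"sc6.png",(140,140,280,260),5)
save(d["top"],"top6.png",(250,100,400,220),5)
E
```

```text
clock: 9.62
position: [0.5058, -0.1771, 0.0473]
ee_rot: [-0.201, 0.678, 0.589, 0.391]
ft_force: [-0.0, -0.2, -0.3]
grip_width: 0.796
t 9.62 pos [ 0.5058 -0.1771  0.0473] q [ 0.4637  0.8607 -0.3253  1.2528  0.1582  1.7588  1.4031] F [-0.0387 -0.2351 -0.3277] g 0.796413389656878
[[-0.6139 -0.7327  0.2937]
 [ 0.188   0.2256  0.9559]
 [-0.7666  0.6421 -0.0008]]
grasp (array([-0.  , -0.05,  0.05]), array([50.4, -0.3,  0. ]))
```

View pics/sc6.png

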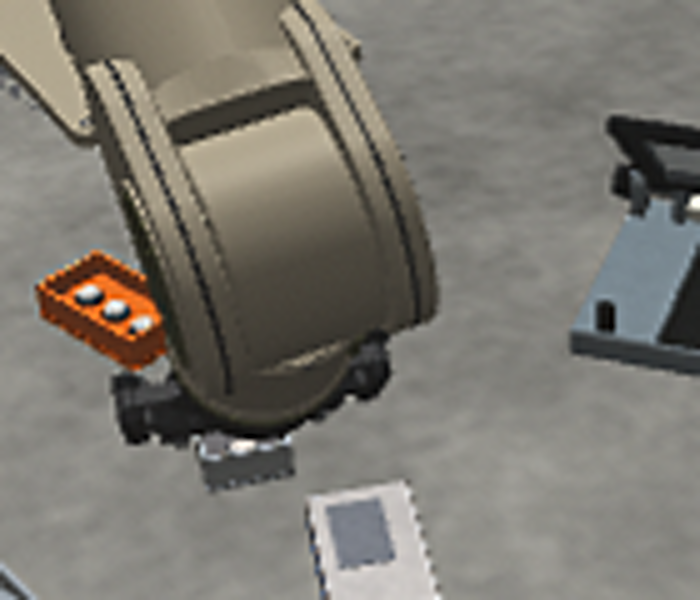

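View pics/top6.png

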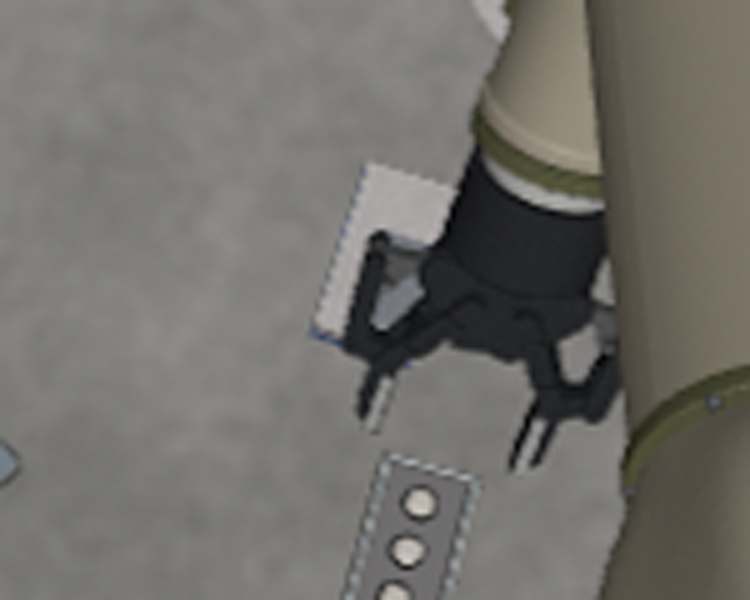

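The jaws straddle the grey dish's far end: fingertips at (372,425) and (522,465) in the top crop, dish axis through (434,468). I go in along the tool axis.

```bash
python3 -m inch '[[[0,0,0],[18,0,0],0.2],[[0,0,0],[36,-0.2,0],0.2],[[0,0,0],[44,-0.2,0],0.2],[[0,0,0],[44,-0.2,0],0.2]]'; python3 - <<'E'
from dg import *
st();print("grasp",step(tcp_d(.023),Rd))
E
```

```text
clock: 10.22
position: [0.4803, -0.1691, 0.0142]
ee_rot: [-0.201, 0.678, 0.589, 0.391]
ft_force: [0.3, -0.4, 0.5]
grip_width: 0.801
t 10.22 pos [ 0.4803 -0.1691  0.0142] q [ 0.4777  0.8506 -0.3284  1.3533  0.1621  1.6693  1.3967] F [ 0.2562 -0.3831  0.4962] g 0.8010922848226955
[[-0.6124 -0.7339  0.2938]
 [ 0.1879  0.2259  0.9559]
 [-0.7679  0.6406 -0.0004]]
grasp (array([ 0.  , -0.03,  0.17]), array([ 7.8,  0.5, -0.1]))
```

```bash
python3 -m inch '[[[0,0,0],[5,0.3,0],0.2],[[0,0,0],[7.5,0.4,0],0.2],[[0,0,0],[7.5,0.4,0],0.25],[[0,0,0],[7.5,0.4,0],0.3],[[0,0,0],[7.5,0.4,0],0.36],[[0,0,0],[7.5,0.4,0],0.42],[[0,0,0],[7.5,0.4,0],0.5],[[0,0,0],[7.5,0.4,0],0.55],[[0,0,0],[7.5,0.4,0],0.6]]' 22; python3 - <<'E'
from dg import *
from workcell import camera
st();print("grasp",step(tcp_d(.023),Rd))
d={n:camera(n) for n in("top","scene")}
save(d["scene"],"sc7.png",(140,140,280,260),5)
save(d["top"],"top7.png",(270,130,390,226),6)
E
```

```text
clock: 11.35
position: [0.4756, -0.1677, 0.0089]
ee_rot: [-0.201, 0.678, 0.588, 0.392]
ft_force: [1.5, -1.5, 4.0]
grip_width: 0.579
t 11.35 pos [ 0.4756 -0.1677  0.0089] q [ 0.4801  0.8486 -0.3289  1.3705  0.163   1.6541  1.3954] F [ 1.4909 -1.5245  3.9531] g 0.5788671506276988
[[-0.612  -0.7341  0.294 ]
 [ 0.1878  0.2262  0.9558]
 [-0.7682  0.6402 -0.0006]]
grasp (array([-0.01, -0.04,  0.19]), array([ 0.6,  0.1, -0. ]))
```

View pics/top7.png

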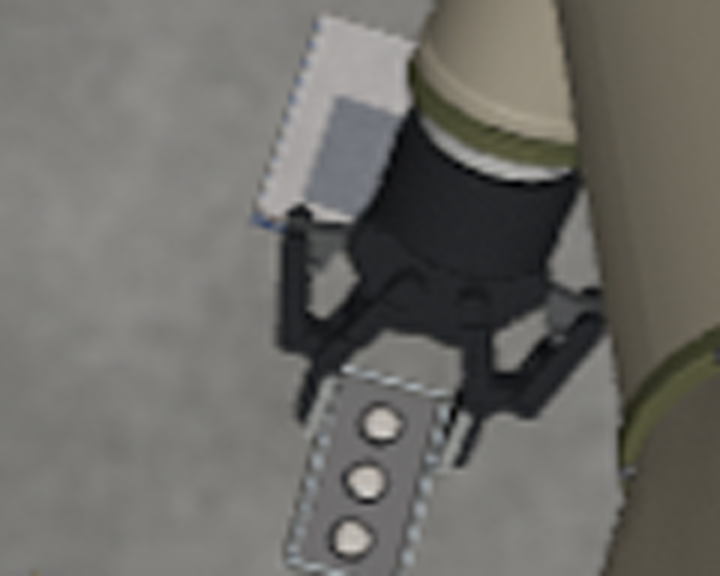

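View pics/sc7.png

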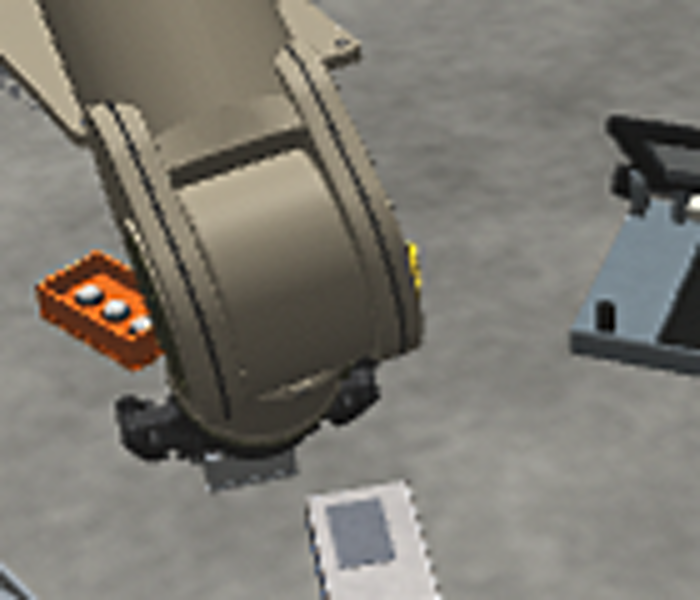

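```bash
python3 -m inch '[[[0,0,0],[0,0,0],0.6],[[0,0,0],[0,0,0],0.6],[[0,0,0],[-3.8,3.2,0],0.6],[[0,0,0],[-9.2,7.7,0],0.6],[[0,0,0],[-18.4,15.4,0],0.6],[[0,0,0],[-30.7,25.6,0],0.6],[[0,0,0],[-38.4,32,0],0.6],[[0,0,0],[-38.4,32,0],0.6]]' 55; python3 - <<'E'
from dg import *
from workcell import camera
st()
d={n:camera(n) for n in("top","scene")};pickle.dump(d,open("c8.pkl","wb"))
save(d["scene"],"sc8.png",(140,140,280,260),5)
save(d["top"],"top8.png",(270,130,390,250),5)
W=world(d["top"]);L=W-np.array([p[0],p[1],0]);A,B=L@e,L@lat
m=(abs(B)<.03)&(A>-.06)&(A<.0)&(W[...,2]>.03)&(W[...,2]<.09)
for lo in(-.055,-.045,-.03,-.015):
    k=m&(A>=lo)&(A<lo+.012); print(lo,k.sum(),np.percentile(W[k][:,2],[10,50,90]) if k.sum() else 0)
E
```

```text
clock: 12.45
position: [0.4761, -0.1679, 0.0598]
ee_rot: [-0.202, 0.678, 0.588, 0.392]
ft_force: [-0.3, 0.2, -1.9]
grip_width: 0.575
t 12.45 pos [ 0.4761 -0.1679  0.0598] q [ 0.4851  0.7835 -0.3374  1.3604  0.1472  1.7255  1.3981] F [-0.3241  0.2388 -1.9218] g 0.5747472343250187
[[-0.6107 -0.7352  0.2941]
 [ 0.1873  0.2267  0.9558]
 [-0.7694  0.6388 -0.0007]]
-0.055 40 [0.0555 0.0678 0.0758]
-0.045 112 [0.0578 0.0627 0.0761]
-0.03 107 [0.0587 0.0625 0.0741]
-0.015 107 [0.0579 0.0619 0.0748]
```

View pics/top8.png

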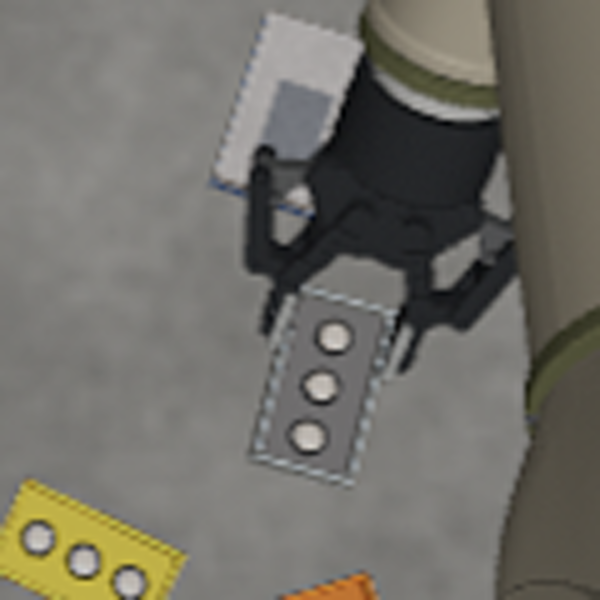

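View pics/sc8.png

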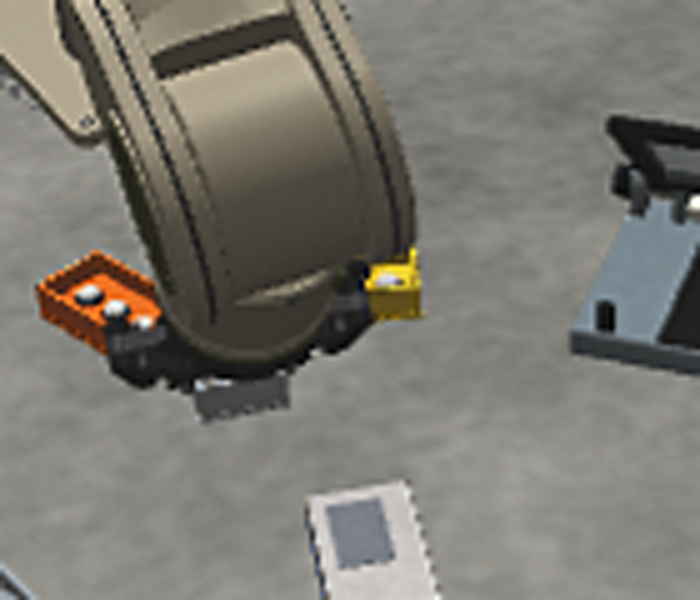

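```bash
cat > pl.py <<'E'
from fitd import *
Td=np.load("Td.npy") # dish in tool
matc=tow([.008,0,.023],q)
Rdish=np.column_stack([-XL,-YL,Z])
def place(front,up,dx=0,dy=0):
    c=matc-XL*front+Z*(.012+up)+XL*dx+YL*dy
    D=np.eye(4);D[:3,:3]=Rdish;D[:3,3]=c
    T=D@np.linalg.inv(Td); return T[:3,3],T[:3,:3]
def curdish():
    o=readout.get_obs();T=np.eye(4);T[:3,:3]=R.from_quat(o["ee_rot"]).as_matrix();T[:3,3]=o["position"];D=T@Td
    L=D[:3,3]-matc; print("dish rel mat mm: x",(L@XL*1000).round(1),"y",(L@YL*1000).round(1),"bottom",(L[2]*1000-12).round(1),"yaw err",np.degrees(np.arctan2(D[:3,0]@-YL,D[:3,0]@-XL)).round(2),"tilt",np.degrees(D[2,:2]).round(2),"F",o["ft_force"].round(1),"q6",o["joint_pos"].round(2))
E
python3 - <<'E'
from fitd import *
d=pickle.load(open("c8.pkl","rb"));p=np.load("dish.npy")
t=lambda a,b:(270+(a+.5)/5-.5,130+(b+.5)/5-.5);A,B=.045,.025
obs=[("top",t(302,287),(A,B)),("top",t(402,312),(A,-B)),("top",t(353,487),(-A,-B)),("top",t(250,458),(-A,B))]
p2,r=fitdish(d,obs,p,.024+.0509);print("fit lifted",p2,np.degrees(p2[2]),r.round(2).tolist())
o=readout.get_obs();Rc=R.from_quat(o["ee_rot"]).as_matrix();print("tool yaw",np.degrees(np.arctan2(-Rc[0,2],Rc[1,2])),"pos",o["position"])
# dish axis from centre relative to jaws centre line
l=np.array([Rc[0,2],Rc[1,2]]);print("lateral dish-centre vs jaw centre, c0:",(p[:2]-o["position"][:2])@l*1000,"lift:",(p2[:2]-o["position"][:2])@l*1000)
yaw=np.arctan2(-Rc[0,2],Rc[1,2])
al=np.array([np.cos(yaw),np.sin(yaw)]);dv=.5*((p[:2]-o["position"][:2])@al+(p2[:2]-o["position"][:2])@al);print("along",dv,(p[:2]-o["position"][:2])@al)
D=np.eye(4);D[:3,:3]=R.from_euler('z',yaw).as_matrix();D[:2,3]=o["position"][:2]+dv*al;D[2,3]=.012+.0509
T=np.eye(4);T[:3,:3]=Rc;T[:3,3]=o["position"];np.save("Td.npy",np.linalg.inv(T)@D)
E
python3 - <<'E'
from pl import *
curdish();print(place(.13,.03)[0]);print("stage",step(*place(.13,.03)))
E
```

```text
fit lifted [ 0.4619 -0.1634 -0.3124] -17.898945088214557 [[0.0, -0.48], [-0.34, 0.35], [-0.17, 0.18], [0.55, -0.07]]
tool yaw -17.09240050179544 pos [ 0.4755 -0.1677  0.0587]
lateral dish-centre vs jaw centre, c0: -0.021158965112661084 lift: 0.17998935305947333
along -0.014198060626881545 -0.014141811035779139
dish rel mat mm: x -187.6 y 257.2 bottom 27.9 yaw err 33.76 tilt [0. 0.] F [ 0.3 -0.7 -2.1] q6 [ 0.49  0.79 -0.34  1.36  0.15  1.72  1.4 ]
[0.6339 0.0324 0.0608]
stage (array([ 25.93, -21.62,   0.02]), array([-61.1, -69.7, 237.9]))
```

```bash
python3 - <<'E'
import numpy as np
from mv import *
Td=np.load("Td.npy");o=readout.get_obs();Rc=R.from_quat(o["ee_rot"]).as_matrix()
Td[:3,3]+=Rc.T@np.array([0,0,-.0011]);np.save("Td.npy",Td)
E
python3 - <<'E'
from pl import *
curdish();print("stage",step(*place(.13,.03)))
E
python3 -m inch '[[[3.2,-2.7,0],[-7.6,-8.7,29.7],0.6],[[6.5,-5.4,0],[-15.3,-17.4,59.5],0.6],[[9.7,-8.1,0],[-22.9,-26.1,89.2],0.6],[[13,-10.8,0],[-30.6,-34.8,119],0.6],[[16.2,-13.5,0],[-38.2,-43.6,148.7],0.6],[[19.4,-16.2,0],[-45.8,-52.3,178.4],0.6],[[22.7,-18.9,0],[-53.5,-61,208.2],0.6],[[25.9,-21.6,0],[-61.1,-69.7,237.9],0.6],[[25.9,-21.6,0],[-61.1,-69.7,237.9],0.6]]'
python3 - <<'E'
from pl import *
st();curdish();print("stage",step(*place(.13,.03)))
E
```

```text
dish rel mat mm: x -187.6 y 257.2 bottom 26.8 yaw err 33.76 tilt [0. 0.] F [ 0.3 -0.7 -2.1] q6 [ 0.49  0.79 -0.34  1.36  0.15  1.72  1.4 ]
stage (array([ 25.93, -21.62,   0.02]), array([-61.9, -69. , 237.9]))
clock: 13.68
position: [0.6338, 0.0345, 0.0602]
ee_rot: [0.004, 0.707, 0.451, 0.545]
ft_force: [0.1, 0.5, -1.2]
grip_width: 0.569
t 13.68 pos [0.6338 0.0345 0.0602] q [ 0.3143  0.9095 -0.3533  1.1392 -0.2324  1.6037  0.758 ] F [ 0.1478  0.468  -1.1812] g 0.5694282127904986
[[-0.4062 -0.4856  0.774 ]
 [ 0.4962  0.594   0.6331]
 [-0.7673  0.6413 -0.0003]]
dish rel mat mm: x -128.3 y -1.1 bottom 28.3 yaw err 0.14 tilt [-0.08  0.02] F [ 0.1  0.5 -1.2] q6 [ 0.31  0.91 -0.35  1.14 -0.23  1.6   0.76]
stage (array([ 0.12, -0.07, -0.08]), array([-2.4, -0.2, -1.2]))
```

```bash
python3 - <<'E'
from pl import *
for a in((.13,.008),(.10,.008),(.05,.008),(.02,.008),(0,.008)): print(a,step(*place(*a)))
E
```

```text
(0.13, 0.008) (array([ 0.12, -0.07, -0.08]), array([ 14.5, -14.3,  -1.1]))
(0.1, 0.008) (array([ 0.12, -0.07, -0.08]), array([33.7,  8.7, -1.1]))
(0.05, 0.008) (array([ 0.12, -0.07, -0.08]), array([65.8, 47.1, -1. ]))
(0.02, 0.008) (array([ 0.12, -0.07, -0.08]), array([85. , 70.1, -0.9]))
(0, 0.008) (array([ 0.12, -0.07, -0.08]), array([97.9, 85.4, -0.8]))
```

```bash
python3 -m inch '[[[0.1,0,0],[7,-7,-1],0.6],[[0.1,0,0],[14.5,-14.3,-1.1],0.6],[[0.1,0,0],[14.5,-14.3,-1.1],0.6],[[0.1,0,0],[24,-3,-1.1],0.6],[[0.1,0,0],[33.7,8.7,-1.1],0.6],[[0.1,0,0],[49.7,28,-1],0.6],[[0.1,0,0],[57.8,37.5,-1],0.6],[[0.1,0,0],[57.8,37.5,-1],0.6]]'
python3 - <<'E'
from pl import *
from workcell import camera
curdish()
for a in((.05,.008),(.02,.008),(0,.008)): print(a,step(*place(*a)))
d={n:camera(n) for n in("top","scene")}
save(d["scene"],"sc9.png",(200,100,360,240),5)
save(d["top"],"top9.png",(120,80,320,230),4)
E
```

```text
clock: 14.68
position: [0.5911, 0.0851, 0.0403]
ee_rot: [0.004, 0.708, 0.45, 0.545]
ft_force: [0.3, -0.9, -1.0]
grip_width: 0.577
dish rel mat mm: x -62.1 y -0.0 bottom 8.4 yaw err 0.11 tilt [-0.08 -0.03] F [ 0.3 -0.9 -1. ] q6 [ 0.3   0.84 -0.38  1.32 -0.25  1.47  0.74]
(0.05, 0.008) (array([ 0.07, -0.1 , -0.08]), array([ 8.,  9., -0.]))
(0.02, 0.008) (array([ 0.07, -0.1 , -0.08]), array([27.3, 32.1,  0. ]))
(0, 0.008) (array([ 0.07, -0.1 , -0.08]), array([40.1, 47.4,  0.1]))
```

View pics/top9.png

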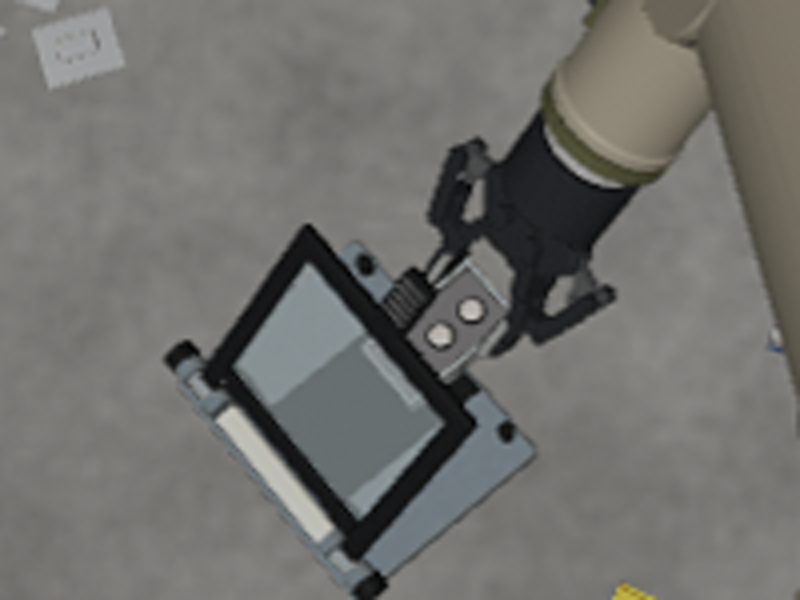

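View pics/sc9.png

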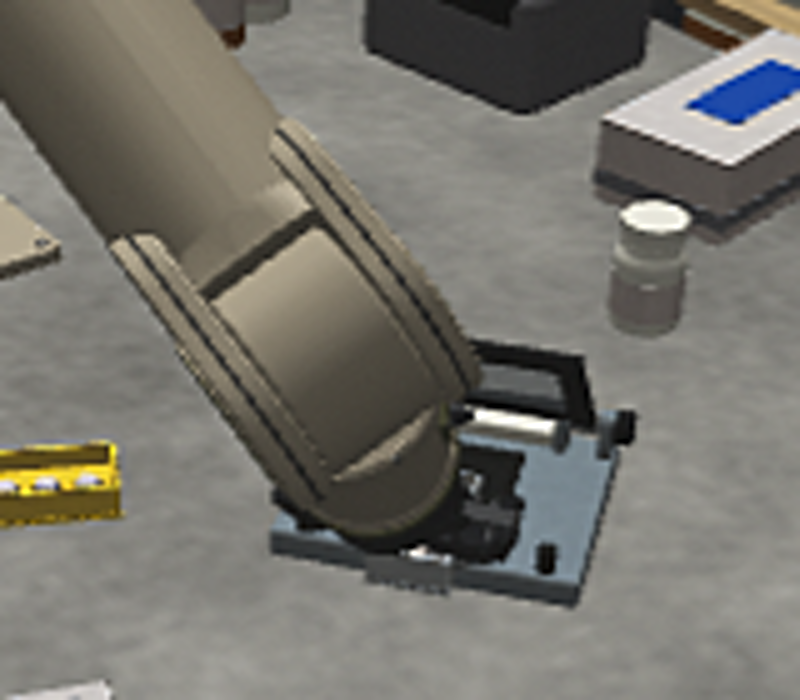

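The dish enters from the front, level, with the gripper body clear of the raised frame: frame corners at (305,228) and (472,420) in the top crop, body at (570,190).

```bash
python3 -m inch '[[[0,-0.1,0],[8,9,0],0.6],[[0,-0.1,0],[16,18.5,0],0.6],[[0,-0.1,0],[24,28,0],0.6],[[0,-0.1,0],[32,37.6,0],0.6],[[0,-0.1,0],[40.1,47.4,0],0.6],[[0,-0.1,0],[40.1,47.4,0],0.6],[[0,-0.1,0],[40.1,47.4,0],0.6]]'
python3 - <<'E'
from pl import *
from workcell import camera
curdish()
for a in((0,.004),(0,.001),(0,-.001)): print(a,step(*place(*a)))
d={n:camera(n) for n in("top","scene")};pickle.dump(d,open("c10.pkl","wb"))
save(d["scene"],"sc10.png",(200,100,360,240),5)
save(d["top"],"top10.png",(150,120,280,220),6)
E
```

```text
clock: 15.65
position: [0.5529, 0.1315, 0.0395]
ee_rot: [0.005, 0.707, 0.449, 0.546]
ft_force: [-0.9, -0.1, -1.6]
grip_width: 0.573
dish rel mat mm: x -2.0 y 0.3 bottom 7.6 yaw err -0.08 tilt [0.01 0.03] F [-0.9 -0.1 -1.6] q6 [ 0.28  0.77 -0.41  1.46 -0.28  1.38  0.71]
(0, 0.004) (array([-0.04,  0.07,  0.01]), array([ 4. , -0.7,  0.3]))
(0, 0.001) (array([-0.04,  0.07,  0.01]), array([ 6.3, -2.6,  0.3]))
(0, -0.001) (array([-0.04,  0.07,  0.01]), array([ 7.9, -3.9,  0.3]))
```

View pics/top10.png

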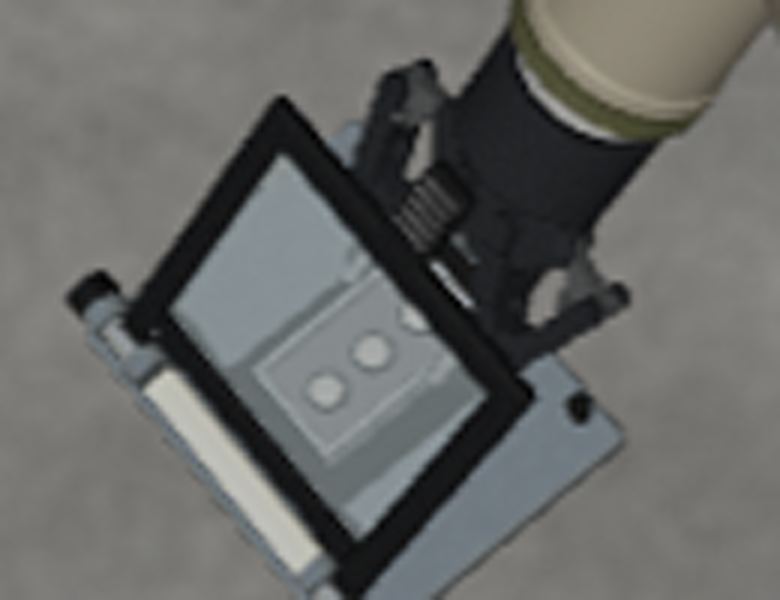

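View pics/sc10.png

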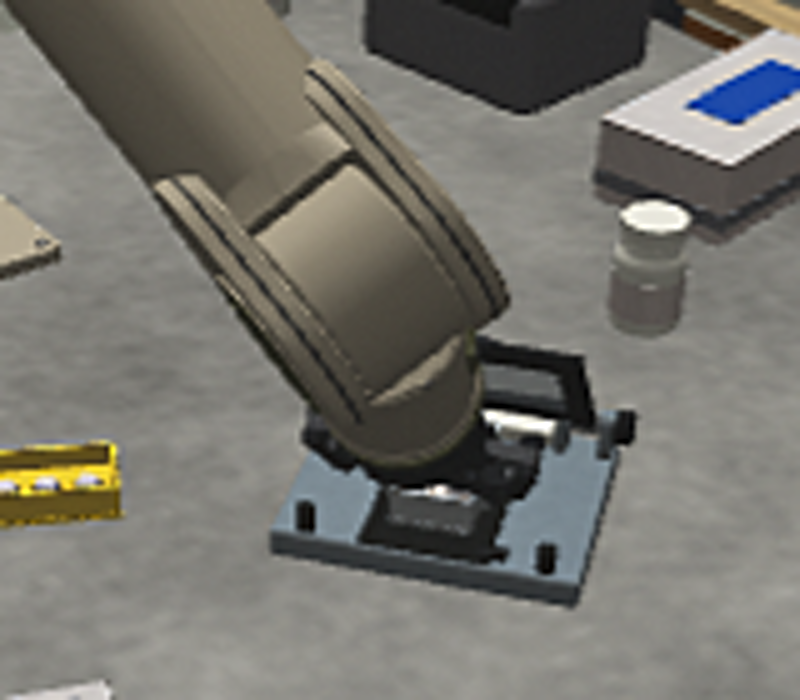

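```bash
python3 -m inch '[[[0,0,0],[2,0.5,0.3],0.6],[[0,0,0],[4,-0.7,0.3],0.6],[[0,0,0],[5.5,-1.9,0.3],0.6],[[0,0,0],[6.3,-2.6,0.3],0.6],[[0,0,0],[6.3,-2.6,0.3],0.6],[[0,0,0],[6.3,-2.6,0.3],0.6]]'
python3 - <<'E'
from pl import *
curdish()
for a in((0,0),(0,-.001)): print(a,step(*place(*a)))
E
```

```text
clock: 16.5
position: [0.5521, 0.1331, 0.0329]
ee_rot: [0.005, 0.707, 0.449, 0.546]
ft_force: [-0.1, 0.1, -1.4]
grip_width: 0.573
dish rel mat mm: x -0.2 y -0.1 bottom 1.0 yaw err -0.1 tilt [0.   0.03] F [-0.1  0.1 -1.4] q6 [ 0.28  0.77 -0.41  1.47 -0.28  1.37  0.71]
(0, 0) (array([-0.05,  0.09,  0.  ]), array([ 0.9, -0.5, -0.1]))
(0, -0.001) (array([-0.05,  0.09,  0.  ]), array([ 1.7, -1.1, -0.1]))
```

```bash
python3 -m inch '[[[0,0,0],[0.9,-0.5,0],0.6],[[0,0,0],[1.3,-0.9,0],0.6],[[0,0,0],[1.7,-1.1,0],0.6],[[0,0,0],[1.7,-1.1,0],0.6]]'
cat > ov.py <<'E'
from pl import *
from workcell import camera
import sys
k=sys.argv[1]
curdish()
d={n:camera(n) for n in("top","scene")};pickle.dump(d,open(f"c{k}.pkl","wb"))
for n,f,s in(("top",(150,120,280,220),6),("scene",(240,150,340,230),7)):
    save(d[n],f"{n}{k}.png",f,s); im=cv2.imread(f"pics/{n}{k}.png")
    def poly(Ps,col):
        a=(proj(d[n],[tow(P,q) for P in Ps])+.5-np.array(f[:2]))*s-.5
        cv2.polylines(im,[np.round(a).astype(np.int32)],True,col,1)
    poly([(.008+a*.06,b*.04,.023) for a,b in((1,1),(1,-1),(-1,-1),(-1,1))],(0,255,255))
    for z in(.023,.047): poly([(.008+a*.045,b*.025,z) for a,b in((1,1),(1,-1),(-1,-1),(-1,1))],(0,255,0) if z>.03 else (255,128,0))
    for r in(.155,): poly([fr(r,y,nn,np.radians(45)) for y,nn in((.08,.005),(-.08,.005),(-.08,-.005),(.08,-.005))],(0,0,255))
    cv2.imwrite(f"pics/{n}{k}.png",im)
E
python3 ov.py 11
```

```text
clock: 17.0
position: [0.552, 0.1333, 0.032]
ee_rot: [0.005, 0.707, 0.449, 0.546]
ft_force: [-1.5, -1.7, 7.5]
grip_width: 0.569
dish rel mat mm: x -0.1 y -0.2 bottom 0.1 yaw err -0.09 tilt [-0.02  0.05] F [-1.5 -1.7  7.5] q6 [ 0.28  0.77 -0.41  1.47 -0.28  1.37  0.71]
```

View pics/top11.png

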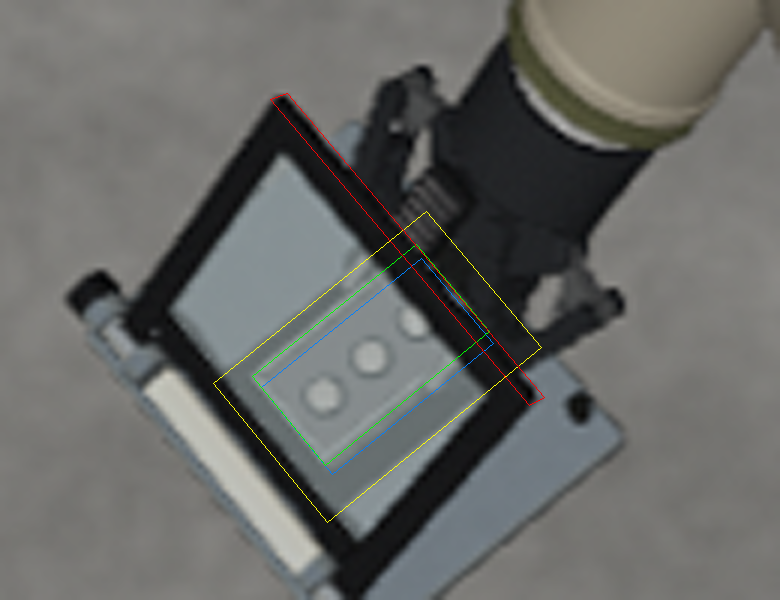

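View pics/scene11.png

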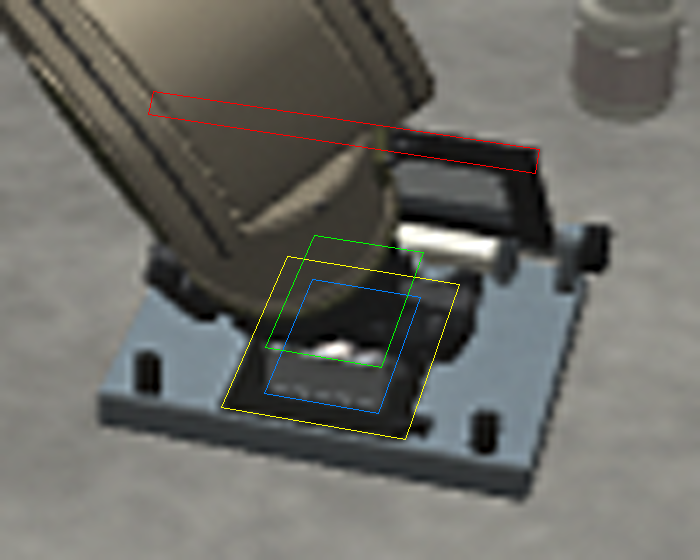

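The overlays agree: the mat outline (yellow) and dish outlines (green and blue) match the image. Contact came at the predicted height, with 7.5 N. Release.

```bash
python3 -m inch '[[[0,0,0],[-0.6,0.5,0],0.55],[[0,0,0],[-0.6,0.5,0],0.4],[[0,0,0],[-0.6,0.5,0],0.35],[[0,0,0],[-0.6,0.5,0],0.3],[[0,0,0],[-0.6,0.5,0],0.25],[[0,0,0],[-0.6,0.5,0],0.25]]' 20
python3 -m inch '[[[0,0,0],[-6.4,-7.7,0],0.25],[[0,0,0],[-19,-23,0],0.25],[[0,0,0],[-38.6,-46,0],0.25],[[0,0,0],[-64,-77,0],0.25],[[0,0,0],[-96,-100,0],0.25],[[0,0,0],[-140,-115,0],0.25],[[0,0,0],[-190,-125,0],0.25],[[0,0,0],[-190,-125,0],0.25]]'; python3 ov.py 12
```

```text
clock: 17.85
position: [0.552, 0.1333, 0.0328]
ee_rot: [0.005, 0.707, 0.449, 0.546]
ft_force: [-0.5, -0.4, -0.5]
grip_width: 0.752
clock: 18.85
position: [0.6917, -0.0396, 0.1006]
ee_rot: [0.004, 0.706, 0.447, 0.549]
ft_force: [-0.0, 0.1, -0.3]
grip_width: 0.755
dish rel mat mm: x -222.3 y 0.6 bottom 68.6 yaw err -0.33 tilt [0.28 0.19] F [-0.   0.1 -0.3] q6 [ 0.33  1.03 -0.31  0.81 -0.22  1.82  0.77]
```

View pics/top12.png

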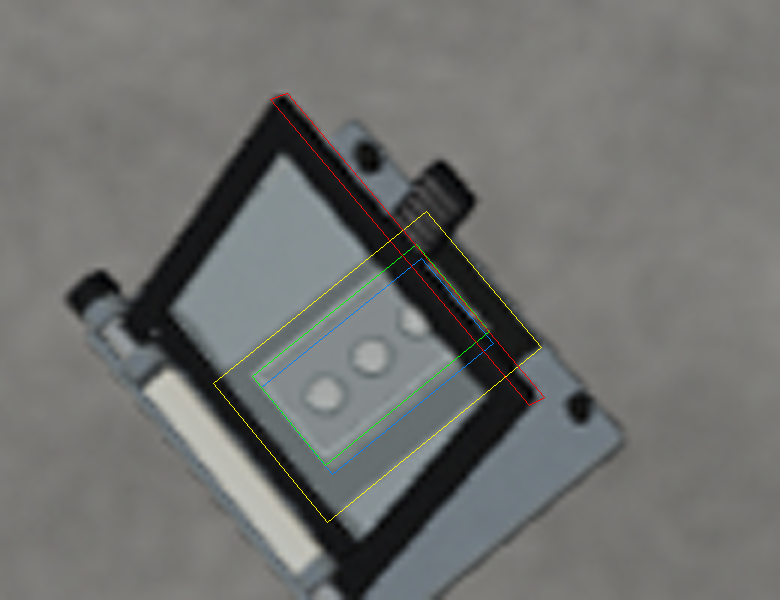

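View pics/scene12.png

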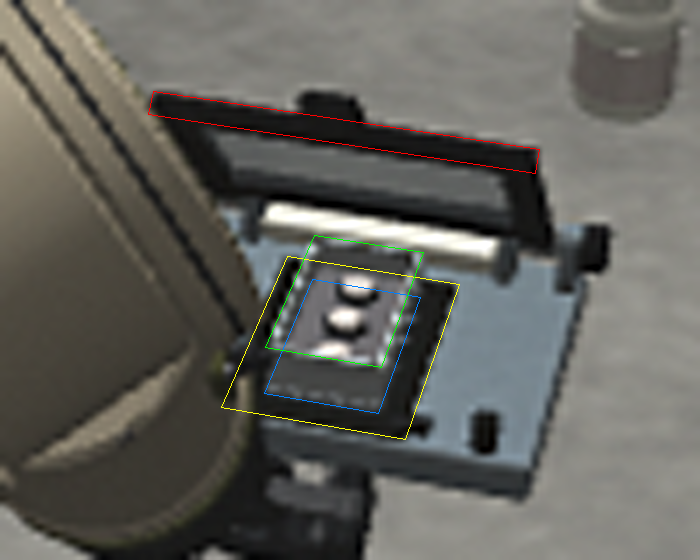

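The dish lies on the green and blue outlines, and the frame edge is on the red 45° outline. I raise the arm clear and check the bystanders by differencing pictures.

```bash
python3 -m inch '[[[0,0,0],[-30,25,0],0.25],[[0,0,0],[-70,55,-20],0.25],[[0,0,0],[-110,85,-60],0.25],[[0,0,0],[-140,110,-110],0.25],[[0,0,0],[-150,125,-160],0.25],[[0,0,0],[-150,125,-200],0.25],[[0,0,0],[-150,125,-200],0.25],[[0,0,0],[-150,125,-200],0.25]]'; python3 ov.py 13; python3 - <<'E'
from pl import *
d0=pickle.load(open("c0.pkl","rb"));d=pickle.load(open("c13.pkl","rb"))
for n in("top","scene"):
    df=np.abs(d[n]["pixels"].astype(int)-d0[n]["pixels"]).max(2); cv2.imwrite(f"pics/df_{n}.png",np.clip(df*3,0,255).astype(np.uint8))
save(d["scene"],"sc13full.png")
W=world(d["top"]); H=tow([.085,0,.042],q)
L=np.dstack([(W-H)@-XL,(W-H)@YL,W[...,2]-.042]); r=np.hypot(L[...,0],L[...,2])
m=(abs(L[...,1])>.05)&(abs(L[...,1])<.078)&(r>.06)&(r<.15)&(L[...,2]>.02)&(L[...,0]>0)
print("frame ang",np.median(np.degrees(np.arctan2(L[...,2],L[...,0])-np.arcsin(np.clip(.005/r,-1,1)))[m]))
st()
E
```

```text
clock: 19.95
position: [0.5338, -0.1609, 0.2926]
ee_rot: [0.005, 0.707, 0.45, 0.545]
ft_force: [-0.2, 0.2, -0.1]
grip_width: 0.754
dish rel mat mm: x -216.7 y 199.8 bottom 260.8 yaw err -0.04 tilt [-0.13  0.03] F [-0.2  0.2 -0.1] q6 [ 0.58  0.65 -0.33  1.06 -0.21  2.03  0.9 ]
frame ang 44.9128383531924
t 20.05 pos [ 0.5343 -0.1606  0.2926] q [ 0.5836  0.6503 -0.3305  1.0614 -0.2127  2.0299  0.9029] F [-0.3793  0.1586  0.3458] g 0.7501448318688684
[[-0.4052 -0.4844  0.7754]
 [ 0.4978  0.5945  0.6315]
 [-0.7668  0.6419  0.0002]]
```

View pics/df_top.png

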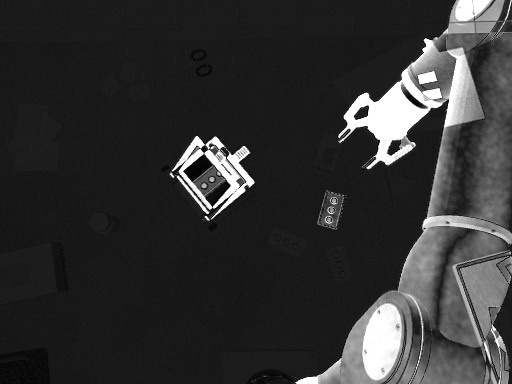

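View pics/sc13full.png

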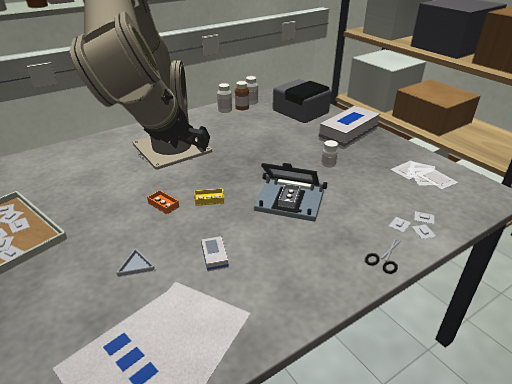

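View pics/scene13.png

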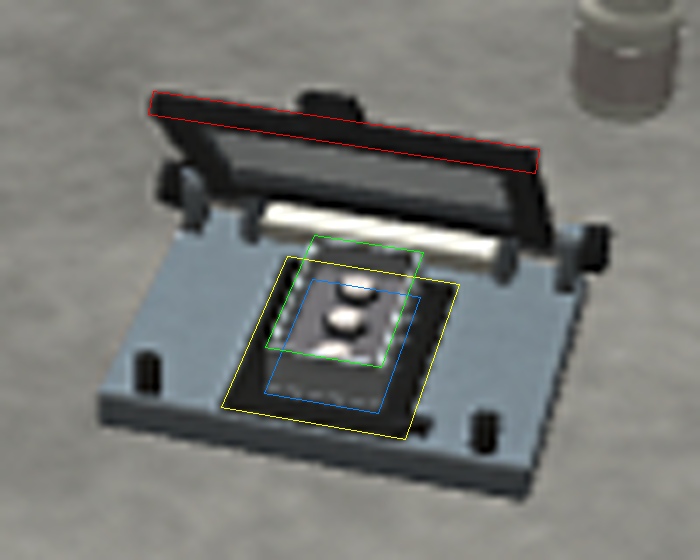

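The difference image changes only at the magnifier and dish, at the dish's old place, and where the arm is. The bystanders have not moved. The dish is inside its outline on the mat and the frame is at 44.9°. Handing in.

```bash
python3 -c "
from workcell import manip
print(manip.hand_in())"
```

```text
the job is handed in; nothing more can be done
None
```

The magnifier now stands by itself at about 45°, and the steel dish of tablets is on the mat beneath it. I handed the job in at about 20 s; it reported no verdict.

- **Magnifier:** I pinched the tab across its width, lifted the frame along its arc and let go. After release, the image edges and depth readings gave 44.9° to 45.7°. The last depth check, with the arm clear, gave 44.9°.
- **Dish:** I gripped it across its width near one end with the tool tilted 50°, and carried it level: the arm's readings showed under 0.1° of tilt. I slid it in from the front and set it down with about 7.5 N of contact. Just before release, the arm's readings put it within 0.2 mm of the mat's centre and 0.1° of its direction. That is only as good as the roughly 2 mm camera calibration. Pictures after release show it on the expected outline.
- **Everything else:** A before-and-after picture difference shows changes only at the magnifier, the dish's old and new places, and the arm. The fingers never touched the glass. The highest wrist force I read, at the end of each move, was about 13 N.

**Disagreement:** Two of the four mat corners I picked by eye were 5 to 6 mm off the fitted position, while the other two were within 2 mm. I put this down to the picks and the tab's shadow, since the mat outline from the fit matched the pictures well.

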